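# Ready the rooftop bird feeder: funnel in, double lid on, dust cover off and in hand

## Robot

A 6-joint arm with a two-finger parallel gripper is mounted at the origin on the work surface. World frame = base frame: x ahead of the robot, y to its left, z up, the work surface at z = 0. Lengths are in mm, angles in rad, forces in N, time in s.
With the tool pointing down it reaches from about 350 to 975 mm from the base axis. Payload 7.1 kg.
Tool frame: the origin (TCP) lies at the very end of the fingers, on their centre line; the grasp point (between the pads) lies 19 mm behind it; z points along the fingers, y is the direction in which the jaws open and shut (so a half turn about z gives the same grasp; the last joint's range is limited). The gripper opens to 88 mm and grips with 3 to 60 N. Pads are 20 mm wide; open, the fingers measure 115 mm over their backs; the gripper's body (75 mm by 178 mm) begins 61 mm behind the grasp point.
Start: joints at [1.255, 0.423, 1.63, -0, 1.089, -0.019], TCP at [182.757, 597.666, 222.675] pointing down, gripper open.
Joint ranges: [-3, 3], [-0.9, 2.11], [0.09, 2.58], [-1.31, 4.45], [0.11, 2.69], [-2.54, 2.54]. Speed limits (rad/s): [2.39, 2.39, 3.01, 3.14, 3.14, 3.14].

## Interface

Orientations are given as a rotation vector (axis times angle).
In Python, from workcell import readout, imaging, close_job gives the robot as it stands.
- The arm moves only by the tool carry_out, never from a script. Its argument "rows" is a list of rows, each a list of 3 entries, a list of its own where there are three numbers: the shift along the tool's x, y, z in m, then the turn, a rotation vector about the tool's x, y, z in rad, then the closure, from 0 (fully open) to 1 (shut). In form: [[[dx, dy, dz], [wx, wy, wz], hand], ...]. A call has 1 to 12 rows; each row shifts and turns the commanded pose from where the row before left it, along the tool's axes as they then stand; what a row does not reach is not made up. A row lasts 1/12 s, in which the tool goes at most 41.7 mm and 7.16 degrees, less where a joint would pass 70% of its speed; a pose out of reach is approached as far as the arm can. A call with a gripper value outside its range is refused whole. The fingers move at their own pace and stop on an object; the grip force is fixed at half the most. Time passes only in rows, so rows that do not move let the fingers close. It gives the time, the measured TCP pose, the force and the opening at its end, in the units of the state.
- readout.get_obs(): the state, without advancing time (a new reading comes with each control period).
- imaging.get_image(name): name is "side" or "top" or "wrist"; returns the picture (420x560x3 uint8, red, green, blue); there is no depth.
- imaging.camera_params(name): a dict with "fx", "fy", "cx", "cy" (pixels), "rvec" (rotation vector, rad) and "tvec" (3), from world to camera coordinates, as OpenCV has them; the wrist camera has in their place "T_tool_cam" (4x4, takes a point from camera to tool coordinates, whose origin is the TCP and whose axes are the flange's). Camera axes: x right, y down, z forward; pixel columns grow to the right and rows downward; lengths in mm; the calibration is good to about 2 mm. A picture is of the moment at which its call begins: read the wrist's pose just before it. camera_params takes no time and is no camera call.
- close_job(): hands the job in, once; it reports no verdict.
The state is a dict: "t": time; "qpos": joint angles; "qvel": joint speeds; "joint_torque": joint torques, N m; "ee_pos": TCP position; "orientation": TCP orientation; "ft_force": force on the tool from outside, world axes, zero at the start; "moment": the same for the moment, N m; "width": finger opening in mm.
Only numpy, scipy, OpenCV 4.12 (cv2) and the standard library are available. Lean on these libraries where they do the work, as an engineer would, in place of code of your own. Each camera call takes 0.05 s, during which the arm holds its last target.

## Task

Get the rooftop bird feeder ready for refilling: first seat the orange funnel in the filler hole on top of the white feeder and let go of it. Then carry the double lid, both lids together, by the red post of its inner lid, lower it onto the mouth of the glass canister until it sits home, and let go. Finally take the blue outer cover by its raised collar and lift it straight off, leaving the inner lid sitting undisturbed in the canister, and finish while still holding the cover in the gripper, level and about 8 cm above where it sat; do not shift the canister or the other things on the trolley.

Things in the scene. Friction and masses are not known exactly. Their poses are not given: they have to be found in the camera images.
- funnel: Stiff orange funnel, loose, 50 g, spout down in the wooden stand at the start. Origin: centre of the spout's lower end, z up through the mouth. Spout 22 outside diameter from z = 0 to 28, flat seating flange 44 diameter with its underside at z = 28, cone up to 50, upright rim band 56 outside diameter from 50 to 64 (its top), wall 2.5; grip the band across its outside from above.
- funnel_stand: Fixed round wooden ring, 48 outside, 36 inside, 40 high, origin at the centre of its underside on the trolley. The funnel's flange rests on its top, the spout's end 12 above the trolley.
- feeder: Fixed white plastic feeder. Origin: on the trolley under its tower's centre; z up, its front with the green button to its own -x. Tower 95 x 95, flat top at height 140. Base 130 x 96 (80 to its front, 50 to its back), 36 high, with a button on it in front of the tower.
- feeder_port (a point): Centre of the round filler hole (29 diameter, through a 12 thick top over a hollow tower) in the feeder's flat top, at height 140. A seated funnel's flange lies flat on the top, spout in the hole (3.5 play all round), its origin at height 112, rim band 22 to 36 above the top.
- canister: Tall clear glass canister, empty, loose, 1.1 kg, round, 104 outside diameter, 96 inside, 170 high, no lid on it at the start. Origin: centre of its underside; z up.
- lid_bowl: Fixed aluminium bowl, 104 across the mouth (about 98 inside), rim at height 45; the double lid rests on its rim at the start. Origin: centre of its underside.
- inner_lid: Inner lid, 150 g, loose: perforated aluminium disc 108 diameter, 4 thick. Origin: centre of the disc's underside (which rests on a rim; height 170 when seated in the canister), z up. Plug below it: 90 diameter, 10 deep (3 play all round in the mouth). Red post, 18 diameter, on the axis from z = 4 to 64, top 26 above the cover's collar; lifting by it lifts both lids.
- cover: Blue outer cover, 120 g, loose: flat ring 120 diameter, 4 thick, 3 deep edge round the inner lid's disc; only rests on the inner lid. Origin: centre of the ring's underside, 4 above the inner lid's origin when nested, z up. Collar 48 outside, 24 inside, on the axis from z = 4 to 34, to be gripped across its outside, the red post between the fingers (3 play, 26 taller).
- wood_spoon: Bystander, loose: wooden spoon, about 220 long, lying flat. Leave it alone.
- bowl2: Bystander, loose: empty aluminium bowl, 120 across, 45 high. Leave it alone.
- shaker: Bystander, loose: steel shaker, 40 across, 77 high. Leave it alone.
- jar: Bystander, loose: small amber glass jar with a brass cap, 54 across, 75 high. Leave it alone.
- espresso_cup: Bystander, loose: blue cup, 54 across, 50 high. Leave it alone.
- small_pot: Bystander, loose: small terracotta pot, 60 across, 52 high. Leave it alone.
Mind the look-alikes: they are no part of the job. What is shaped like the funnel but pink or purple is not meant.

How it is judged (in metres and radians):
On the way, in this order (a step that is already met when the one before it is completed fails the run):
1. the funnel is seated in the feeder's filler hole, upright and let go (z of funnel in the frame of feeder between 0.106 and 0.118 m and horizontal distance between funnel and feeder_port below 0.007 m and angle between funnel's own z axis and vertical below 0.15 rad and contact force between the fingers and funnel below 0.1 N), for 0.2 s.
2. the double lid, cover nested on inner lid, sits home in the canister's mouth with the red post still gripped (lowered, not dropped) (z of inner_lid in the frame of canister between 0.166 and 0.174 m and horizontal distance between inner_lid and canister below 0.006 m and angle between inner_lid's own z axis and vertical below 0.06 rad and z of cover in the frame of inner_lid between 0 and 0.008 m and contact force between the fingers and inner_lid above 0.5 N), for 0.05 s.
3. the post is let go, both lids sitting nested on the canister (z of inner_lid in the frame of canister between 0.166 and 0.174 m and horizontal distance between inner_lid and canister below 0.006 m and angle between inner_lid's own z axis and vertical below 0.06 rad and z of cover in the frame of inner_lid between 0 and 0.008 m and contact force between the fingers and inner_lid below 0.1 N and contact force between the fingers and cover below 0.1 N), for 0.1 s.
At the end, for the whole second after the job is handed in: Cover held still in the fingers, level within 0.25 rad, 40 mm or more above its nested place, touching nothing else; inner lid home in the canister (4 mm height, 6 mm centre, 0.06 rad), untouched; funnel seated in the feeder (6 mm height, 7 mm centre, 0.15 rad), untouched (all of step 1 and z of inner_lid in the frame of canister between 0.166 and 0.174 m and horizontal distance between inner_lid and canister below 0.006 m and angle between inner_lid's own z axis and vertical below 0.06 rad and height (world z) of cover above 0.214 m and angle between cover's own z axis and vertical below 0.25 rad and contact force between the fingers and cover above 1 N and contact force between each of the fingers, cover and inner_lid below 0.1 N and contact force between cover and canister below 0.1 N and contact force between cover and funnel below 0.1 N and contact force between cover and feeder below 0.1 N and linear speed of cover below 0.03 m/s and linear speed of inner_lid below 0.02 m/s and angle between canister's own z axis and vertical below 0.05 rad); the arm keeps its last pose, push and grip.
It fails at once if the cover parts from the inner lid (by over 6 mm) while the inner lid is not sitting home in the canister (z of cover in the frame of inner_lid above 0.01 m and not (z of inner_lid in the frame of canister between 0.166 and 0.174 m and horizontal distance between inner_lid and canister below 0.006 m and angle between inner_lid's own z axis and vertical below 0.06 rad)).
It fails at once if the canister is shifted by more than 20 mm (distance of canister from where it was at the start of the episode above 0.02 m).
It fails at once if a bystander is shifted by more than 30 mm (distance of any of wood_spoon, bowl2, shaker, jar, espresso_cup, small_pot from where it was at the start of the episode above 0.03 m).
It also fails if it takes over 72 s, if anything falls off the work surface, if the arm or the gripper's body presses on something with over 40 N, if the wrist force passes 120 N, or if a joint passes its speed limit or range.

## Working session

There is one attempt and no reset: what is moved stays moved. The work goes in short steps, Python scripts to look and compute and a tool call to move; the robot and the scene stay as the last step left them, time stands still between calls to the robot, and variables do not carry over. Pictures are saved under pics/ and viewed, and the job is handed in when it is done.

Besides the shell and the picture viewer there is one more tool, called after "Request:" as name(argument=value, ...), one argument or row to a line, values as JSON. carry_out: Moves the arm, as the interface text tells. Its arguments: {"type":"object","properties":{"rows":{"type":"array","items":{"type":"array"}}},"required":["rows"]}

```bash
mkdir -p pics; ls; python3 - <<'E'
from workcell import readout, imaging
import cv2
print(readout.get_obs())
for n in ["side","top","wrist"]:
    p=imaging.camera_params(n);print(n,p)
for n in ["side","top","wrist"]:
    im=imaging.get_image(n);cv2.imwrite(f"pics/{n}0.png",cv2.cvtColor(im,cv2.COLOR_RGB2BGR))
E
```

```text
pics
{'t': 0.0, 'qpos': array([ 1.25498250e+00,  4.23866781e-01,  1.63067031e+00, -1.65276222e-05,
        1.08862036e+00, -1.89952270e-02]), 'qvel': array([ 0.00012618,  0.00058476, -0.00179941, -0.00065632, -0.00114903,
       -0.00109759]), 'joint_torque': array([ 3.21184707e-03, -5.44636309e+01, -2.73662925e+01,  6.45235903e-02,
        2.27610301e-02, -1.33887302e-04]), 'ee_pos': array([182.60365831, 597.14792315, 221.89324639]), 'orientation': array([-4.64483449e-01, -3.10681608e+00,  2.42726968e-03]), 'ft_force': array([-0.74853796,  0.58988447, -0.87944835]), 'moment': array([-0.00227633,  0.00189589,  0.0513811 ]), 'width': 88.27950585312236}
side {'fx': 394.97858371680223, 'fy': 394.97858371680223, 'cx': 276.62786063063203, 'cy': 208.79066082630086, 'rvec': array([ 2.03927075, -0.80336458,  0.44624275]), 'tvec': array([-424.74336502,  298.18660045,  592.669805  ])}
top {'fx': 453.99984510985365, 'fy': 453.99984510985365, 'cx': 278.51608616397715, 'cy': 209.0266376944963, 'rvec': array([ 2.14446648, -2.17136108,  0.13253579]), 'tvec': array([4.05359132e-01, 5.84107059e+02, 9.88401033e+02])}
wrist {'fx': 371.30566272350876, 'fy': 371.30566272350876, 'cx': 279.67169080891654, 'cy': 209.35553522556864, 'T_tool_cam': array([[-2.78206890e-04, -9.55923898e-01, -2.93614414e-01,
         8.16335704e+01],
       [ 9.99999737e-01, -6.94186512e-05, -7.21517266e-04,
         2.89322889e-01],
       [ 6.69333281e-04, -2.93614538e-01,  9.55923666e-01,
        -1.62850032e+02],
       [ 0.00000000e+00,  0.00000000e+00,  0.00000000e+00,
         1.00000000e+00]])}
```

View pics/top0.png

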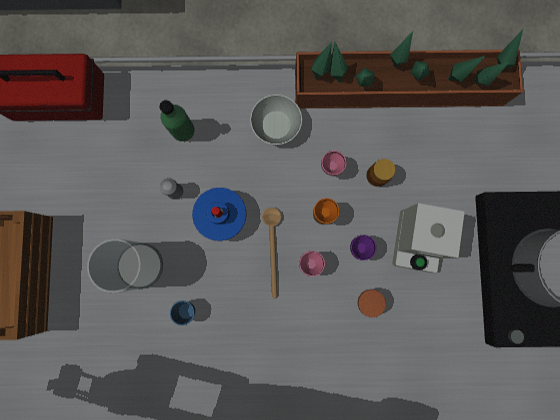

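View pics/side0.png

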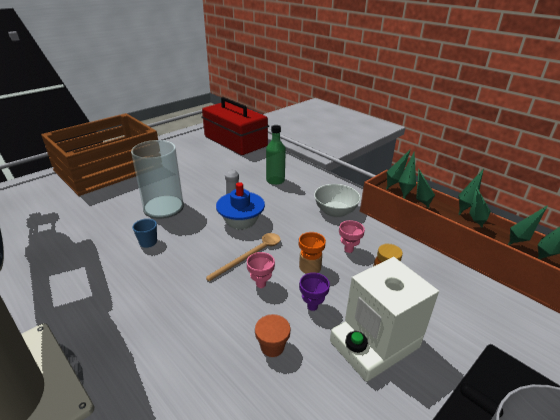

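View pics/wrist0.png

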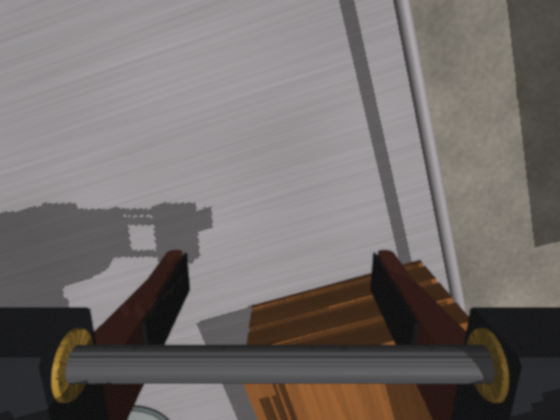

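The overview shows the orange funnel at top-view (326,211), the double lid at (219,213), the canister rim at about (115,265) with its base near (140,265), and the feeder hole at (437,230). The pink and purple look-alikes stand around the funnel. Next I'll measure them.

```bash
cat > h.py <<'E'
import numpy as np, cv2
from scipy.spatial.transform import Rotation as R
from workcell import readout, imaging
def cam(n, obs=None):
    p=imaging.camera_params(n); K=np.array([[p['fx'],0,p['cx']],[0,p['fy'],p['cy']],[0,0,1.]])
    if 'rvec' in p:
        Rm=R.from_rotvec(p['rvec']).as_matrix(); return K,Rm.T,-Rm.T@p['tvec']
    T=np.eye(4); T[:3,:3]=R.from_rotvec(obs['orientation']).as_matrix(); T[:3,3]=obs['ee_pos']
    T=T@p['T_tool_cam']; return K,T[:3,:3],T[:3,3]
def ray(c,uv,z):
    K,Rm,o=c; uv=np.atleast_2d(np.array(uv,float))
    d=(Rm@np.linalg.inv(K)@np.c_[uv,np.ones(len(uv))].T).T
    return o+d*((z-o[2])/d[:,2])[:,None]
def proj(c,X):
    K,Rm,o=c; x=(np.atleast_2d(X)-o)@Rm; x=x@K.T; return x[:,:2]/x[:,2:]
def circ(P):
    A=np.c_[2*P[:,:2],np.ones(len(P))]; s=np.linalg.lstsq(A,(P[:,:2]**2).sum(1),rcond=None)[0]
    r=np.sqrt(s[2]+s[0]**2+s[1]**2); e=np.hypot(*(P[:,:2]-s[:2]).T)-r
    return s[:2],r,np.abs(e).max()
def rcirc(P):
    for _ in range(6):
        c,r,_e=circ(P); e=np.abs(np.hypot(*(P[:,:2]-c).T)-r); k=e<max(1.0,np.percentile(e,85)); P=P[k]
    return circ(P)+(len(P),)
def mask(hsv,lo,hi): return cv2.inRange(hsv,np.array(lo),np.array(hi))
def big(m,seed=None):
    cs,_=cv2.findContours(m,cv2.RETR_EXTERNAL,cv2.CHAIN_APPROX_NONE)
    return max(cs,key=cv2.contourArea)[:,0,:]
E
python3 - <<'E'
from h import *
t=cam('top'); im=cv2.imread('pics/top0.png'); hsv=cv2.cvtColor(im,cv2.COLOR_BGR2HSV)
print('cam',t[2]); 
s=cam('side'); print(s[2])
# colours
for n,u in dict(fun=(326,203),blue=(240,213),red=(217,211),pot=(371,303),jar=(384,170)).items(): print(n,hsv[u[1],u[0]])
# feeder, etc zoom
for n,(x,y,w,h) in dict(a=(80,180,190,140),b=(290,140,190,140)).items():
    cv2.imwrite(f'pics/z{n}.png',cv2.resize(im[y:y+h,x:x+w],None,fx=4,fy=4,interpolation=cv2.INTER_CUBIC))
E
```

```text
cam [ 458.58733197   -6.22612819 1052.50972323]
[  78.16148641 -525.81430723  581.3688751 ]
fun [ 13 223 127]
blue [109 190 129]
red [  0 205 142]
pot [  9 152 124]
jar [ 20 159 127]
```

View pics/za.png

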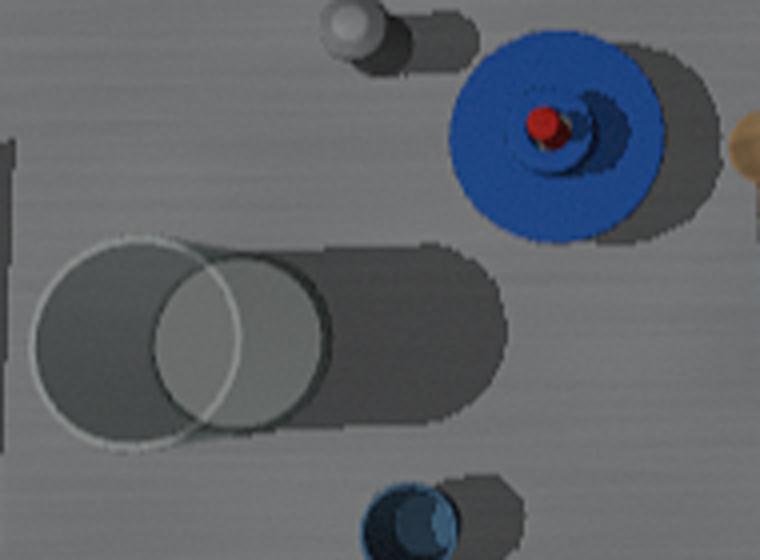

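View pics/zb.png

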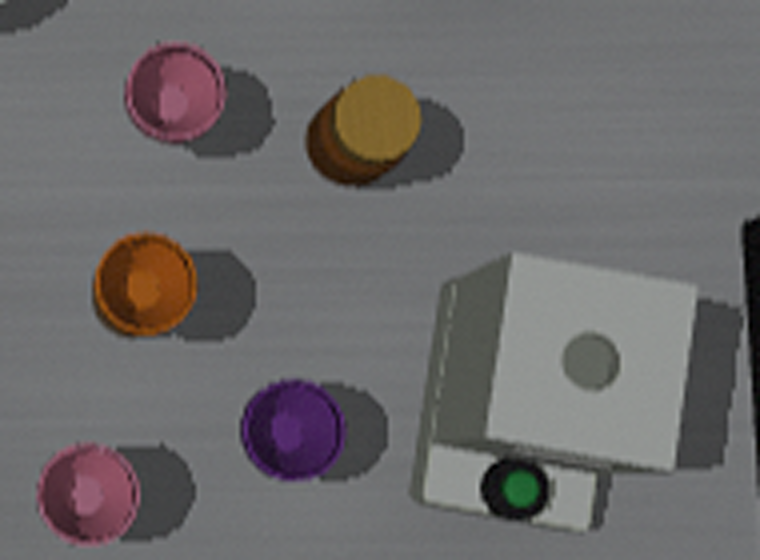

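```bash
python3 - <<'E'
from h import *
t=cam('top'); im=cv2.imread('pics/top0.png'); hsv=cv2.cvtColor(im,cv2.COLOR_BGR2HSV); g=cv2.cvtColor(im,cv2.COLOR_BGR2GRAY)
def roi(m,x0,x1,y0,y1):
    o=np.zeros_like(m);o[y0:y1,x0:x1]=m[y0:y1,x0:x1];return o
m=roi(mask(hsv,[5,150,20],[22,255,255]),305,345,190,230); c=big(m); P=ray(t,c,76.); print('funnel rim',rcirc(P))
ci=c.mean(0)
m=roi(mask(hsv,[100,120,30],[125,255,255]),180,260,180,250); P=ray(t,big(m),53.); print('cover',rcirc(P))
m=roi(mask(hsv,[0,150,60],[8,255,255])|mask(hsv,[172,150,60],[180,255,255]),200,235,195,230); c=big(m);print('red',c.min(0),c.max(0)); P=ray(t,c,109.);print(rcirc(P))
print('red top ctr',ray(t,[80+544/4,180+126/4],109))
# port: dark disc
print('gray port', g[230,438],g[215,438],g[245,425])
m=roi(((g<(int(g[230,438])+int(g[215,438]))//2)*255).astype(np.uint8),427,449,219,242); c=big(m); print('port',rcirc(ray(t,c,140.)), rcirc(ray(t,c,140.)))
# feeder top
m=roi(((g>(int(g[215,438])-20))*255).astype(np.uint8),400,470,200,262); m=cv2.morphologyEx(m,cv2.MORPH_OPEN,np.ones((5,5)))
c=big(m); b=cv2.minAreaRect(ray(t,c,140.)[:,:2].astype(np.float32)); print('feeder top',b)
# canister rim
z=lambda x,y:(80+x/4,180+y/4)
for n,pts,h in (('rim',[(31,343),(242,343),(136,236),(136,451)],170),('base',[(152,343),(331,343),(242,253),(242,434)],0)):
    P=ray(t,[z(*p) for p in pts],h); print(n,P.round(1).tolist(),circ(P))
E
```

```text
funnel rim (array([ 574.07670792, -109.50232945]), np.float64(26.630036469331795), np.float64(0.9893597972665304), 53)
cover (array([573.48123349, 125.36720953]), np.float64(58.22914021228571), np.float64(0.9687397654509553), 119)
red [212 207] [219 214]
(array([573.39290095, 125.32556837]), np.float64(7.79678795846537), np.float64(0.8901588005958194), 21)
red top ctr [[571.46801402 124.06301042 109.        ]]
gray port 98 148 149
port (array([ 524.71166406, -326.16892635]), np.float64(13.92224250764563), np.float64(0.9741115978642316), 40) (array([ 524.71166406, -326.16892635]), np.float64(13.92224250764563), np.float64(0.9741115978642316), 40)
feeder top ((525.6585083007812, -326.6271057128906), (94.3771743774414, 94.1875228881836), 78.94523620605469)
rim [[461.8, 362.6, 170.0], [460.6, 260.8, 170.0], [512.8, 313.6, 170.0], [409.9, 310.3, 170.0]] (array([461.36070359, 311.74648252]), np.float64(51.2068353357441), np.float64(0.30162367148351166))
base [[461.6, 364.1, 0.0], [460.3, 261.1, 0.0], [512.7, 313.6, 0.0], [409.3, 311.0, 0.0]] (array([460.99215858, 312.57994782]), np.float64(51.59725519613042), np.float64(0.09804081488788086))
```

Measurements agree with the given sizes: the rim and base of the canister are concentric at (461,312), the feeder top fits a 94 mm square, and the radii match. Next I raise the tool and turn it so that its y axis lies along world x.

Request:
carry_out(
  rows=[
    [[0, 0, -0.04], [0, 0, 0], 0],
    [[0, 0, -0.04], [0, 0, 0], 0],
    [[0, 0, 0], [0, 0, 0.12], 0],
    [[0, 0, 0], [0, 0, 0.12], 0],
    [[0, 0, 0], [0, 0, 0.12], 0],
    [[0, 0, 0], [0, 0, 0.12], 0],
    [[0, 0, 0], [0, 0, 0.12], 0],
    [[0, 0, 0], [0, 0, 0.12], 0],
    [[0, 0, 0], [0, 0, 0.12], 0],
    [[0, 0, 0], [0, 0, 0.12], 0],
    [[0, 0, 0], [0, 0, 0.12], 0],
    [[0, 0, 0], [0, 0, 0.12], 0],
  ],
)

```text
t: 1.15
ee_pos: [182.7, 597.4, 302.3]
orientation: [2.144, 2.295, -0.001]
ft_force: [-0.0, 0.6, 0.3]
width: 87.8
```

```bash
cat > st.py <<'E'
from h import *
o=readout.get_obs(); M=R.from_rotvec(o['orientation']).as_matrix()
print('t',round(o['t'],2),'p',o['ee_pos'].round(1),'yawy',round(float(np.degrees(np.arctan2(M[1,1],M[0,1]))),2),'tilt',M[:2,2].round(4),'F',o['ft_force'].round(1),'w',round(o['width'],1),'q',o['qpos'].round(2))
import sys
if len(sys.argv)>3:
    T=np.array([float(a) for a in sys.argv[1:4]]); print('tool delta mm',(M.T@(T-o['ee_pos'])).round(1))
E
python3 st.py 574 -109.5 200
```

```text
t 1.15 p [182.7 597.4 302.3] yawy 3.9 tilt [-0.0002 -0.0007] F [-0.   0.6  0.3] w 87.8 q [ 1.25  0.35  1.55 -0.    1.24  1.19]
tool delta mm [-731.8  342.3  102.7]
```

Request:
carry_out(
  rows=[
    [[0, 0, 0], [0, 0, 0.068], 0],
    [[-0.035, 0.0195, 0], [0, 0, 0], 0],
    [[-0.035, 0.0195, 0], [0, 0, 0], 0],
    [[-0.035, 0.0195, 0], [0, 0, 0], 0],
    [[-0.035, 0.0195, 0], [0, 0, 0], 0],
    [[-0.035, 0.0195, 0], [0, 0, 0], 0],
    [[-0.035, 0.0195, 0], [0, 0, 0], 0],
    [[-0.035, 0.0195, 0], [0, 0, 0], 0],
    [[-0.035, 0.0195, 0], [0, 0, 0], 0],
    [[-0.035, 0.0195, 0], [0, 0, 0], 0],
    [[-0.035, 0.0195, 0], [0, 0, 0], 0],
    [[-0.035, 0.0195, 0], [0, 0, 0], 0],
  ],
)

```text
t: 2.15
ee_pos: [399.9, 212.1, 302.7]
orientation: [2.214, 2.228, 0.0]
ft_force: [0.6, -0.8, -0.2]
width: 87.7
```

Request:
carry_out(
  rows=[
    [[-0.035, 0.0195, 0], [0, 0, 0], 0],
    [[-0.035, 0.0195, 0], [0, 0, 0], 0],
    [[-0.035, 0.0195, 0], [0, 0, 0], 0],
    [[-0.035, 0.0195, 0], [0, 0, 0], 0],
    [[-0.035, 0.0195, 0], [0, 0, 0], 0],
    [[-0.035, 0.0195, 0], [0, 0, 0], 0],
    [[-0.035, 0.0195, 0], [0, 0, 0], 0],
    [[-0.035, 0.0195, 0], [0, 0, 0], 0],
    [[0, 0, 0], [0, 0, 0], 0],
    [[0, 0, 0], [0, 0, 0], 0],
  ],
)

```text
t: 2.98
ee_pos: [557.6, -66.9, 302.0]
orientation: [-2.218, -2.224, 0.001]
ft_force: [-0.5, 0.1, 0.3]
width: 87.9
```

```bash
python3 st.py 574 -109.5 200; python3 - <<'E'
from h import *
o=readout.get_obs(); im=imaging.get_image('wrist'); cv2.imwrite('pics/w1.png',im[:,:,::-1])
c=cam('wrist',o); print(proj(c,[[574,-109.5,76],[525,-326,140]]))
E
```

```text
t 2.98 p [557.6 -66.9 302. ] yawy 0.15 tilt [-0.001   0.0002] F [-0.5  0.1  0.3] w 87.9 q [-0.14  0.25  1.69  0.    1.2  -0.14]
tool delta mm [-42.7  16.4 102. ]
[[295.38039584 213.22922111]
 [250.45531786 417.28760395]]
```

View pics/w1.png

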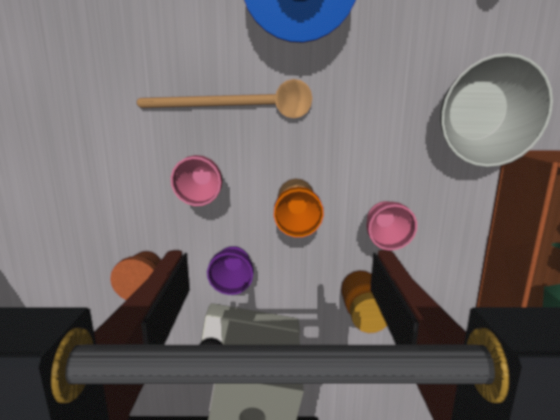

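The wrist view shows the orange funnel's rim at about (299,212), 3 px from where the top view puts it. I'll measure it again by mask.

```bash
cat > wf.py <<'E'
from h import *
import sys
o=readout.get_obs(); im=imaging.get_image('wrist')[:,:,::-1]; cv2.imwrite(sys.argv[2],im)
hsv=cv2.cvtColor(np.ascontiguousarray(im),cv2.COLOR_BGR2HSV); c=cam('wrist',o)
m=mask(hsv,[5,180,90],[16,255,255]); n,l,s,ct=cv2.connectedComponentsWithStats(m)
k=l[int(sys.argv[4]),int(sys.argv[3])] if len(sys.argv)>3 else 1+np.argmax(s[1:,4])
cc=big(((l==k)*255).astype(np.uint8)); print(s[k]); z=float(sys.argv[1])
print(rcirc(ray(c,cc,z)), 'ee',o['ee_pos'])
cv2.drawContours(im2:=im.copy(),[cc[:,None,:]],-1,(0,255,0),1); x,y=s[k][:2]; cv2.imwrite('pics/dbg.png',cv2.resize(im2[max(0,y-20):y+90,max(0,x-20):x+90],None,fx=4,fy=4))
E
python3 wf.py 76 pics/w2.png
```

```text
[ 275  188   49   50 1861]
(array([ 576.43920134, -108.49428691]), np.float64(27.546600602974117), np.float64(0.969989594236413), 82) ee [556.90085873 -65.6225359  302.04353521]
```

View pics/dbg.png

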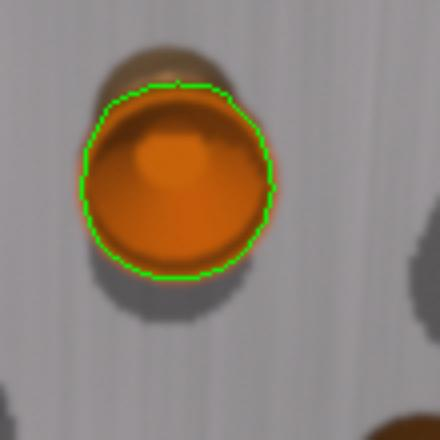

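Request:
carry_out(
  rows=[
    [[-0.021, 0.009, 0.02], [0, 0, 0], 0],
    [[-0.0215, 0.009, 0.03], [0, 0, 0], 0],
    [[0, 0, 0.03], [0, 0, 0], 0],
    [[0, 0, 0.03], [0, 0, 0], 0],
    [[0, 0, 0.03], [0, 0, 0], 0],
    [[0, 0, 0.03], [0, 0, 0], 0],
    [[0, 0, 0], [0, 0, 0], 0],
    [[0, 0, 0], [0, 0, 0], 0],
  ],
)

```text
t: 3.75
ee_pos: [574.2, -106.0, 131.9]
orientation: [-2.211, -2.228, 0.003]
ft_force: [0.7, -0.5, 0.2]
width: 87.6
```

```bash
python3 st.py 575.2 -109 51;python3 - <<'E'
from h import *
cv2.imwrite('pics/w3.png',imaging.get_image('wrist')[:,:,::-1])
cv2.imwrite('pics/s3.png',imaging.get_image('side')[:,:,::-1])
E
```

```text
t 3.75 p [ 574.2 -106.   131.9] yawy 0.44 tilt [-0.0036  0.0008] F [ 0.7 -0.5  0.2] w 87.6 q [-0.2   0.48  1.78  0.    0.88 -0.21]
tool delta mm [-3.1  1.3 80.9]
```

View pics/w3.png

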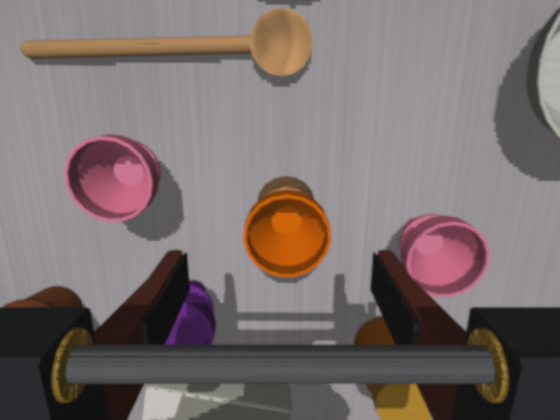

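View pics/s3.png

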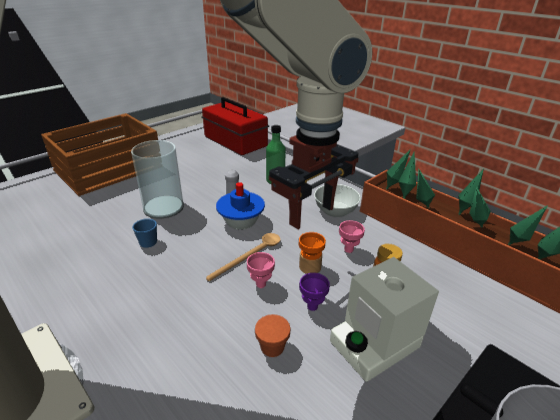

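The funnel's rim is now at (287,234), a few mm right of the finger midline (x=280).

```bash
python3 wf.py 76 pics/w4.png 287 250; python3 wf.py 76 pics/w5.png 287 250
```

```text
[ 240  188   85   85 5514]
(array([ 577.25451752, -108.62475218]), np.float64(27.86014210961378), np.float64(1.0338446397256575), 166) ee [ 576.50326542 -106.86910071  134.5323013 ]
[ 239  187   85   85 5486]
(array([ 576.97523379, -108.40883007]), np.float64(27.931432971630038), np.float64(0.9898672360631267), 162) ee [ 576.87180459 -107.14416346  134.95514338]
```

Request:
carry_out(
  rows=[
    [[-0.0015, 0, 0.021], [0, 0, 0], 0],
    [[0, 0, 0.021], [0, 0, 0], 0],
    [[0, 0, 0.021], [0, 0, 0], 0],
    [[0, 0, 0.021], [0, 0, 0], 0],
    [[0, 0, 0], [0, 0, 0], 0],
    [[0, 0, 0], [0, 0, 0], 0],
  ],
)

```text
t: 4.45
ee_pos: [575.7, -109.0, 49.4]
orientation: [-2.215, -2.228, -0.0]
ft_force: [-0.1, 0.3, 1.6]
width: 87.9
```

```bash
python3 st.py 577 -109 51;python3 - <<'E'
from h import *
cv2.imwrite('pics/w6.png',imaging.get_image('wrist')[:,:,::-1])
cv2.imwrite('pics/s6.png',imaging.get_image('side')[100:380,150:500,::-1].repeat(2,0).repeat(2,1))
E
python3 st.py
```

```text
t 4.45 p [ 575.7 -109.    49.4] yawy 0.34 tilt [-0.  0.] F [-0.1  0.3  1.6] w 87.9 q [-0.21  0.61  1.81  0.    0.72 -0.21]
tool delta mm [-0.   1.3 -1.6]
t 4.55 p [ 576.8 -109.2   50.6] yawy 0.35 tilt [ 0.0027 -0.0006] F [ 1.  -0.4 -0.4] w 88.0 q [-0.21  0.61  1.81  0.    0.72 -0.21]
```

View pics/w6.png

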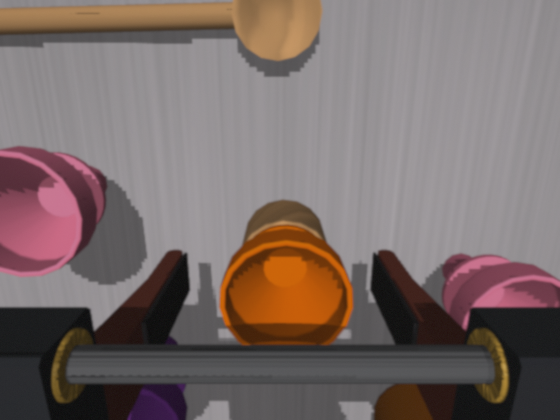

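View pics/s6.png

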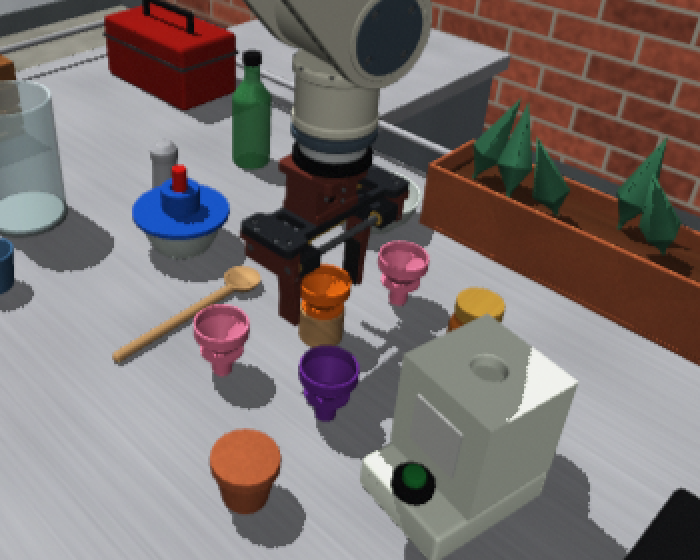

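The fingers straddle the funnel, whose rim centre is at x≈287 against a jaw midline of 280. I'll nudge 2 mm and close.

Request:
carry_out(
  rows=[
    [[0, 0.002, 0], [0, 0, 0], 0],
    [[0, 0, 0], [0, 0, 0], 0.3],
    [[0, 0, 0], [0, 0, 0], 0.6],
    [[0, 0, 0], [0, 0, 0], 1],
    [[0, 0, 0], [0, 0, 0], 1],
    [[0, 0, 0], [0, 0, 0], 1],
    [[0, 0, 0], [0, 0, 0], 1],
    [[0, 0, 0], [0, 0, 0], 1],
    [[0, 0, 0], [0, 0, 0], 1],
    [[0, 0, 0], [0, 0, 0], 1],
  ],
)

```text
t: 5.38
ee_pos: [577.5, -109.0, 48.7]
orientation: [-2.215, -2.228, 0.0]
ft_force: [-0.8, -0.2, 2.8]
width: 56.8
```

Request:
carry_out(
  rows=[
    [[0, 0, -0.02], [0, 0, 0], 1],
    [[0, 0, -0.04], [0, 0, 0], 1],
    [[0, 0, -0.04], [0, 0, 0], 1],
    [[0, 0, -0.04], [0, 0, 0], 1],
    [[0, 0, -0.04], [0, 0, 0], 1],
    [[0, 0, 0], [0, 0, 0], 1],
    [[0, 0, 0], [0, 0, 0], 1],
    [[0, 0, 0], [0, 0, 0], 1],
  ],
)

```text
t: 6.05
ee_pos: [576.8, -108.8, 227.9]
orientation: [-2.214, -2.228, 0.001]
ft_force: [0.0, 0.8, -1.4]
width: 57.0
```

```bash
python3 st.py 525 -326 230;python3 - <<'E'
from h import *
o=readout.get_obs()
cv2.imwrite('pics/w7.png',imaging.get_image('wrist')[:,:,::-1])
cv2.imwrite('pics/s7.png',imaging.get_image('side')[50:330,150:500,::-1].repeat(2,0).repeat(2,1))
c=cam('wrist',o); print(proj(c,[525,-326,140]))
E
python3 st.py
```

```text
t 6.05 p [ 576.8 -108.8  227.9] yawy 0.35 tilt [-0.0009  0.0002] F [ 0.   0.8 -1.4] w 57.0 q [-0.21  0.36  1.71 -0.    1.07 -0.21]
tool delta mm [-216.8  -53.2   -2.1]
[[220.34619542 449.03604838]]
t 6.15 p [ 576.2 -108.7  226.6] yawy 0.34 tilt [-0.0036  0.0008] F [-0.7  0.1 -1.7] w 56.4 q [-0.21  0.36  1.71  0.    1.07 -0.21]
```

View pics/w7.png

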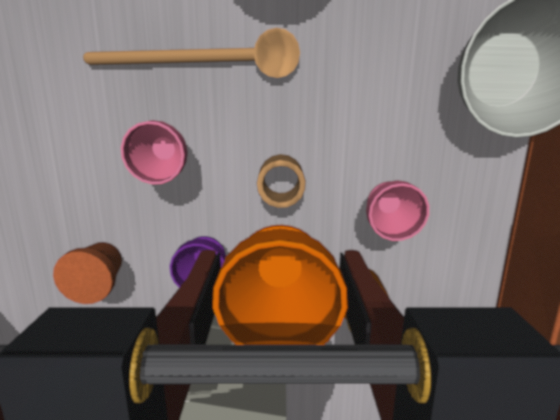

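View pics/s7.png

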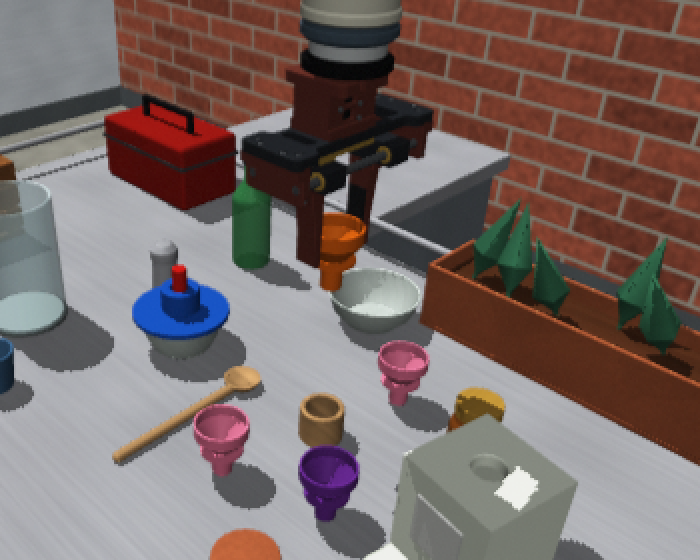

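The funnel is held upright (opening 57 mm, empty stand visible at (281,183)). Next I'll go past the port so that the wrist camera sees the hole.

Request:
carry_out(
  rows=[
    [[0, 0, -0.03], [0, 0, 0.006], 1],
    [[-0.034, -0.0065, 0], [0, 0, 0], 1],
    [[-0.034, -0.0065, 0], [0, 0, 0], 1],
    [[-0.034, -0.0065, 0], [0, 0, 0], 1],
    [[-0.034, -0.0065, 0], [0, 0, 0], 1],
    [[-0.034, -0.0065, 0], [0, 0, 0], 1],
    [[-0.034, -0.0065, 0], [0, 0, 0], 1],
    [[-0.034, -0.0065, 0], [0, 0, 0], 1],
    [[-0.034, -0.0065, 0], [0, 0, 0], 1],
    [[0, 0, 0], [0, 0, 0], 1],
    [[0, 0, 0], [0, 0, 0], 1],
    [[0, 0, 0], [0, 0, 0], 1],
  ],
)

```text
t: 7.15
ee_pos: [524.8, -380.2, 256.8]
orientation: [-2.22, -2.218, 0.0]
ft_force: [-1.2, -0.1, -0.9]
width: 56.4
```

```bash
python3 - <<'E'
from h import *
for i in range(2):
    o=readout.get_obs(); im=imaging.get_image('wrist')[:,:,::-1]; cv2.imwrite(f'pics/w8{i}.png',im)
    c=cam('wrist',o); print(o['ee_pos'].round(1),proj(c,[525,-326,140]))
E
python3 st.py
```

```text
[ 524.8 -380.2  256.8] [[281.17045701 133.84907387]]
[ 525.2 -379.7  257.2] [[280.65461625 134.37228024]]
t 7.25 p [ 525.5 -379.5  257.7] yawy 0.07 tilt [-0.0014  0.0014] F [ 0.  -0.5 -0.5] w 56.9 q [-0.64  0.42  1.54  0.    1.18 -0.65]
```

View pics/w81.png

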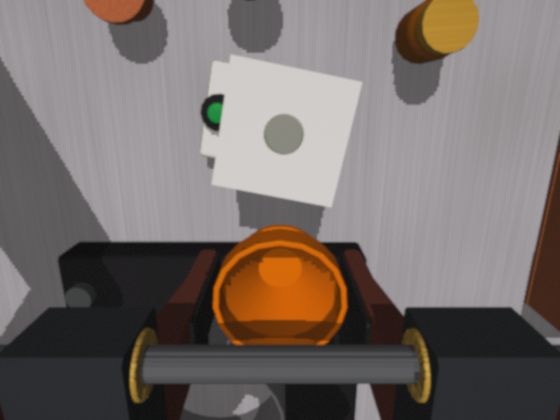

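The port is at about (284,134) in the wrist view and the held rim is centred near (281,295). I'll compute both in tool coordinates.

```bash
python3 - <<'E'
from h import *
p=imaging.camera_params('wrist'); K=np.array([[p['fx'],0,p['cx']],[0,p['fy'],p['cy']],[0,0,1.]]); T=p['T_tool_cam']; c=(K,T[:3,:3],T[:3,3])
for i in range(2):
    im=cv2.imread(f'pics/w8{i}.png'); hsv=cv2.cvtColor(im,cv2.COLOR_BGR2HSV); g=cv2.cvtColor(im,cv2.COLOR_BGR2GRAY)
    th=(int(g[134,284])+int(g[134,320]))//2
    m=np.zeros_like(g); m[108:160,258:312]=(g[108:160,258:312]<th)*255; cc=big(m); 
    print('port tool',rcirc(ray(c,cc,257.3-140)))
    m=mask(hsv,[5,180,60],[16,255,255]); m[340:]=0; m[:220]=0; cc=big(m); cc=cc[cc[:,1]<330]
    print(cc.min(0),cc.max(0))
    # sides of rim: widest columns -> rim outer radius 28
    for rz in (-25,-22): 
        P=ray(c,cc,rz); print('rim',rz,rcirc(P))
E
```

```text
port tool (array([54.03665039,  2.33522838]), np.float64(14.548915695921787), np.float64(0.4285644364789096), 113)
[212 225] [348 329]
rim -25 (array([ 0.67095355, -0.67965761]), np.float64(28.78993568181964), np.float64(0.9501816839364992), 159)
rim -22 (array([-1.06739259, -0.67221764]), np.float64(29.40741996690305), np.float64(0.9606104840500329), 158)
port tool (array([53.56284362,  2.00296907]), np.float64(14.51162230755296), np.float64(0.4973111003502755), 113)
[212 225] [347 329]
rim -25 (array([ 0.68834711, -0.68583494]), np.float64(28.74405417587085), np.float64(0.958849760520863), 160)
rim -22 (array([-1.05896669, -0.69913824]), np.float64(29.378940067559984), np.float64(0.9603323758683366), 158)
```

Request:
carry_out(
  rows=[
    [[0.027, 0.0013, 0], [0, 0, 0], 1],
    [[0.0255, 0.0012, 0.01], [0, 0, 0], 1],
    [[0, 0, 0.03], [0, 0, 0], 1],
    [[0, 0, 0.03], [0, 0, 0], 1],
    [[0, 0, 0], [0, 0, 0], 1],
    [[0, 0, 0], [0, 0, 0], 1],
    [[0, 0, 0], [0, 0, 0], 1],
  ],
)

```text
t: 7.83
ee_pos: [528.9, -328.3, 190.0]
orientation: [2.22, 2.222, 0.0]
ft_force: [0.3, -0.2, -0.5]
width: 56.8
```

```bash
python3 st.py 527.5 -327 160;python3 - <<'E'
from h import *
cv2.imwrite('pics/s9.png',cv2.resize(imaging.get_image('side')[170:370,300:500,::-1],None,fx=3,fy=3,interpolation=2))
cv2.imwrite('pics/t9.png',cv2.resize(imaging.get_image('top')[160:300,360:500,::-1],None,fx=4,fy=4,interpolation=2))
E
python3 st.py
```

```text
t 7.83 p [ 528.9 -328.3  190. ] yawy 0.05 tilt [ 0.0011 -0.0007] F [ 0.3 -0.2 -0.5] w 56.8 q [-0.57  0.46  1.66  0.    1.02 -0.58]
tool delta mm [ 1.3 -1.4 30. ]
t 7.93 p [ 529.2 -329.   190.7] yawy 0.01 tilt [ 0.0026 -0.0017] F [-0.4 -0.7 -0.2] w 56.8 q [-0.58  0.46  1.66  0.    1.02 -0.58]
```

View pics/s9.png

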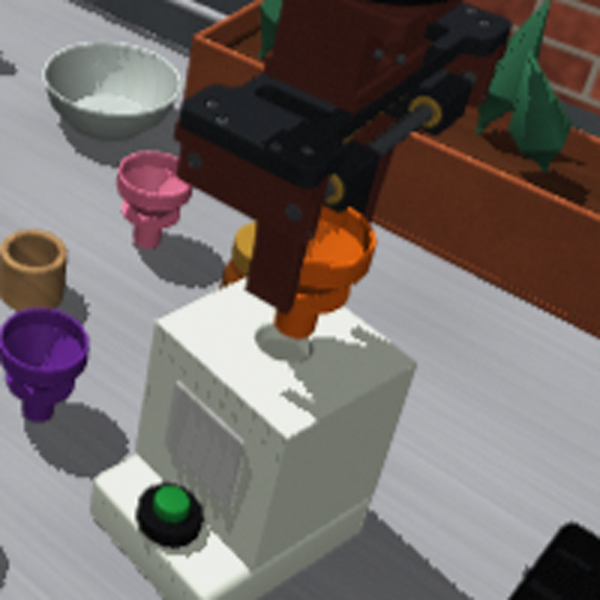

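The spout hangs just above the hole in the side view. Next is a numeric check of spout end against hole from that view, plus a pose average over a few idle rows.

Request:
carry_out(
  rows=[
    [[0, 0, 0], [0, 0, 0], 1],
    [[0, 0, 0], [0, 0, 0], 1],
  ],
)

```text
t: 8.1
ee_pos: [528.5, -329.0, 190.0]
orientation: [2.22, 2.22, 0.001]
ft_force: [0.3, -0.3, -0.6]
width: 56.5
```

```bash
python3 st.py; python3 - <<'E'
from h import *
s=cam('side'); im=cv2.imread('pics/side0.png')
cv2.imwrite('pics/sp.png',cv2.resize(im[265:305,370:420],None,fx=12,fy=12,interpolation=2))
cv2.imwrite('pics/sp9.png',cv2.resize(cv2.imread('pics/s9.png')[180:400,220:440],None,fx=3,fy=3,interpolation=2))
print(proj(s,[[525,-326.3,140],[527.4,-325.9,140],[529,-327.5,152]]))
E
python3 st.py
```

```text
t 8.1 p [ 528.5 -329.   190. ] yawy -0.02 tilt [ 0.0018 -0.0011] F [ 0.3 -0.3 -0.6] w 56.5 q [-0.58  0.46  1.66  0.    1.02 -0.58]
[[392.60354175 284.58434824]
 [393.23260042 283.71625554]
 [396.03481792 278.16517392]]
t 8.1 p [ 528.5 -329.   190. ] yawy -0.02 tilt [ 0.0018 -0.0011] F [ 0.3 -0.3 -0.6] w 56.5 q [-0.58  0.46  1.66  0.    1.02 -0.58]
```

View pics/sp.png

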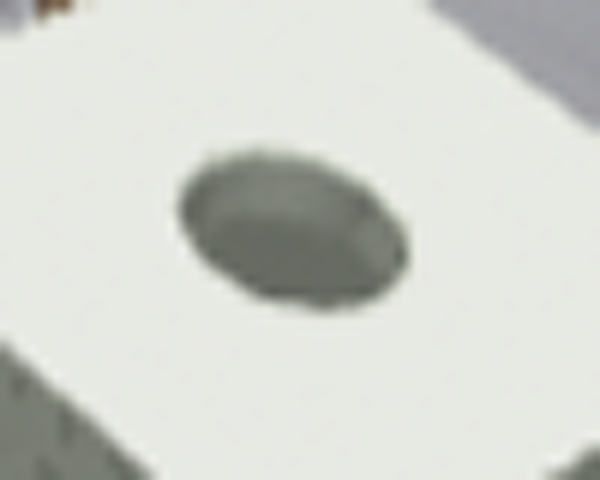

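View pics/sp9.png

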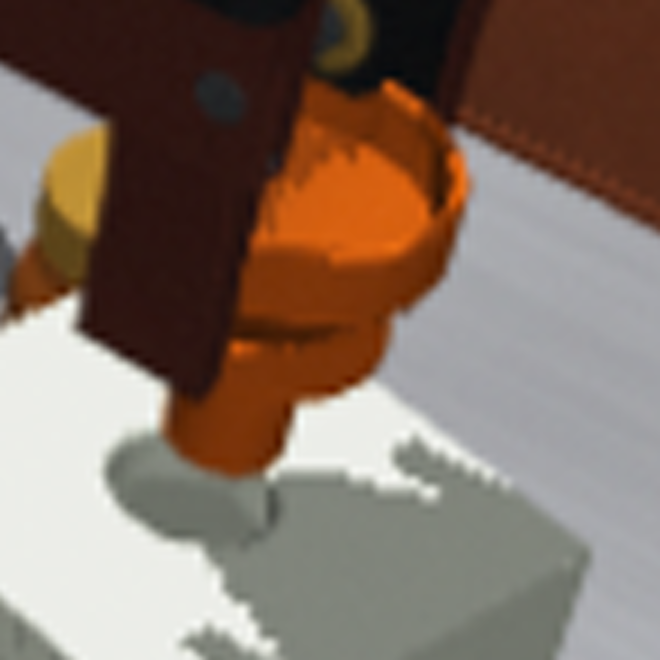

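```bash
python3 - <<'E'
from h import *
s=cam('side')
h=ray(s,[394.65,284.3],140)[0]
for z in (151,152,153):
  f=ray(s,[398.4,278.1],z)[0]; print(h.round(1),f.round(1),(f-h).round(1))
E
python3 - <<'E'
import cv2
im=cv2.imread('pics/t9.png');cv2.imwrite('pics/t9.png',im)
E
```

```text
[ 527.9 -328.1  140. ] [ 532.9 -329.5  151. ] [ 5.  -1.3 11. ]
[ 527.9 -328.1  140. ] [ 531.9 -329.9  152. ] [ 3.9 -1.8 12. ]
[ 527.9 -328.1  140. ] [ 530.8 -330.4  153. ] [ 2.9 -2.2 13. ]
```

View pics/t9.png

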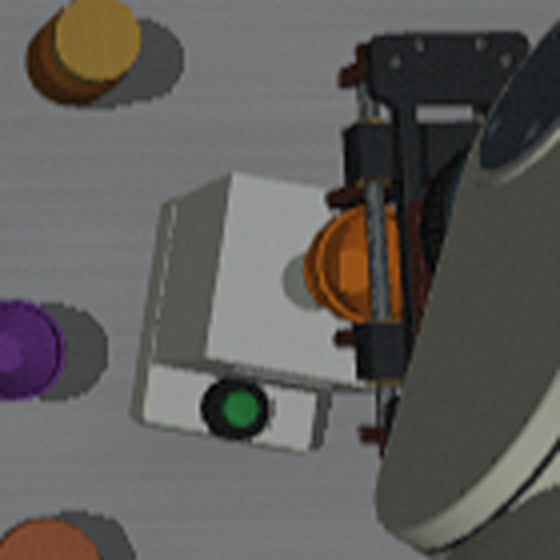

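The side view puts the spout at about (+4,−2) mm from the hole, and the tool pose says (+1.4,−1.7). I'll correct by (−2,+1.8), lower a little and check again.

Request:
carry_out(
  rows=[
    [[0.0018, -0.002, 0.004], [0, 0, 0], 1],
    [[0, 0, 0.004], [0, 0, 0], 1],
    [[0, 0, 0], [0, 0, 0], 1],
    [[0, 0, 0], [0, 0, 0], 1],
    [[0, 0, 0], [0, 0, 0], 1],
  ],
)

```text
t: 8.52
ee_pos: [525.9, -326.7, 180.5]
orientation: [-2.221, -2.221, 0.0]
ft_force: [-0.1, 0.6, -1.1]
width: 56.6
```

```bash
python3 st.py; python3 - <<'E'
from h import *
im=imaging.get_image('side')[:,:,::-1]
cv2.imwrite('pics/s10.png',cv2.resize(im[240:310,360:430],None,fx=8,fy=8,interpolation=2))
E
python3 st.py
```

```text
t 8.52 p [ 525.9 -326.7  180.5] yawy -0.0 tilt [-0.0003  0.0002] F [-0.1  0.6 -1.1] w 56.6 q [-0.58  0.46  1.67 -0.    1.   -0.58]
t 8.57 p [ 526.  -326.7  180.6] yawy -0.0 tilt [-0.0001  0.    ] F [-0.4 -0.4 -0.3] w 56.7 q [-0.58  0.46  1.67 -0.    1.   -0.57]
```

View pics/s10.png

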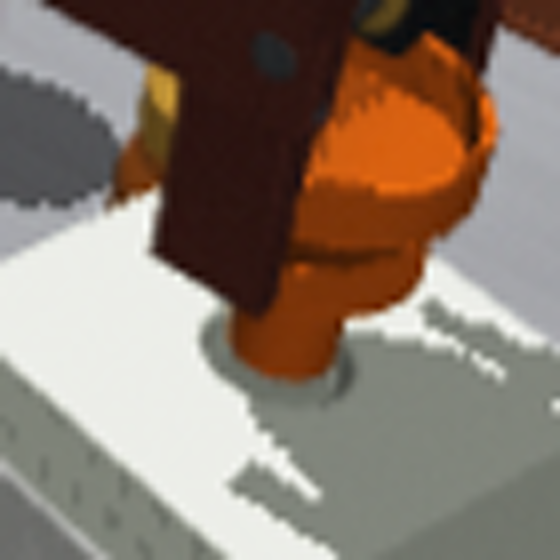

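The spout end now sits concentric with the hole (hole centre about (277,356) and spout about (283,353) once height is allowed for), so I lower it.

Request:
carry_out(
  rows=[
    [[0, 0, 0.004], [0, 0, 0], 1],
    [[0, 0, 0.004], [0, 0, 0], 1],
    [[0, 0, 0.004], [0, 0, 0], 1],
    [[0, 0, 0.004], [0, 0, 0], 1],
    [[0, 0, 0], [0, 0, 0], 1],
    [[0, 0, 0], [0, 0, 0], 1],
  ],
)

```text
t: 9.07
ee_pos: [525.8, -326.5, 164.2]
orientation: [-2.221, -2.221, 0.0]
ft_force: [0.3, -0.1, 0.3]
width: 57.2
```

Request:
carry_out(
  rows=[
    [[0, 0, 0.004], [0, 0, 0], 1],
    [[0, 0, 0.004], [0, 0, 0], 1],
    [[0, 0, 0.003], [0, 0, 0], 1],
    [[0, 0, 0], [0, 0, 0], 1],
    [[0, 0, 0], [0, 0, 0], 1],
  ],
)

```text
t: 9.48
ee_pos: [525.9, -326.6, 153.4]
orientation: [-2.221, -2.221, 0.0]
ft_force: [-0.1, -0.0, -0.4]
width: 56.9
```

```bash
python3 st.py; python3 - <<'E'
from h import *
im=imaging.get_image('side')[:,:,::-1]
cv2.imwrite('pics/s11.png',cv2.resize(im[240:310,360:430],None,fx=8,fy=8,interpolation=2))
E
python3 st.py
```

```text
t 9.48 p [ 525.9 -326.6  153.4] yawy 0.0 tilt [-0.0004  0.0003] F [-0.1 -0.  -0.4] w 56.9 q [-0.57  0.5   1.69  0.    0.95 -0.57]
t 9.53 p [ 526.  -326.7  153.6] yawy -0.0 tilt [-0.0002  0.0001] F [ 0.3  1.3 -1.1] w 56.4 q [-0.57  0.5   1.69  0.    0.95 -0.57]
```

View pics/s11.png

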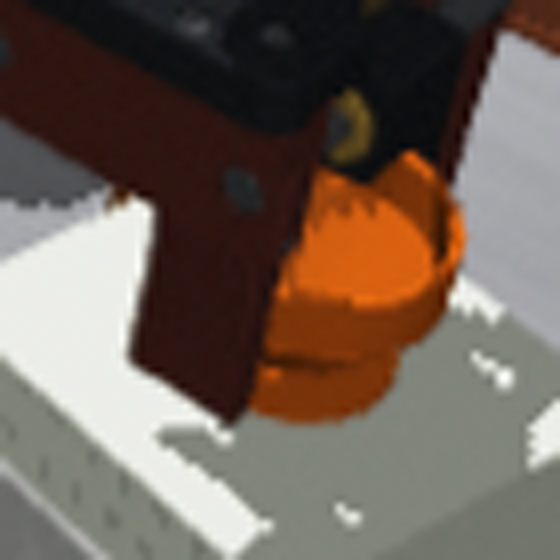

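The spout is in with no side force and the flange is a few mm above the top. I'll lower the rest in small steps while watching the force.

Request:
carry_out(
  rows=[
    [[0, 0, 0.001], [0, 0, 0], 1],
    [[0, 0, 0.001], [0, 0, 0], 1],
    [[0, 0, 0], [0, 0, 0], 1],
  ],
)

```text
t: 9.78
ee_pos: [526.0, -326.7, 151.6]
orientation: [-2.221, -2.221, 0.0]
ft_force: [0.6, 0.2, -0.7]
width: 56.6
```

Request:
carry_out(
  rows=[
    [[0, 0, 0.001], [0, 0, 0], 1],
    [[0, 0, 0], [0, 0, 0], 1],
  ],
)

```text
t: 9.95
ee_pos: [525.9, -326.6, 150.6]
orientation: [-2.221, -2.221, 0.0]
ft_force: [0.1, 0.5, -0.1]
width: 56.6
```

Request:
carry_out(
  rows=[
    [[0, 0, 0.001], [0, 0, 0], 1],
    [[0, 0, 0], [0, 0, 0], 1],
  ],
)

```text
t: 10.12
ee_pos: [526.0, -326.6, 149.6]
orientation: [-2.221, -2.221, 0.0]
ft_force: [-0.4, 0.0, -0.8]
width: 56.5
```

Request:
carry_out(
  rows=[
    [[0, 0, 0.001], [0, 0, 0], 1],
    [[0, 0, 0], [0, 0, 0], 1],
  ],
)

```text
t: 10.28
ee_pos: [526.1, -326.7, 148.8]
orientation: [2.221, 2.221, 0.0]
ft_force: [-0.2, 0.2, 1.1]
width: 56.7
```

Request:
carry_out(
  rows=[
    [[0, 0, 0.001], [0, 0, 0], 1],
    [[0, 0, 0], [0, 0, 0], 1],
  ],
)

```text
t: 10.45
ee_pos: [526.2, -326.9, 148.5]
orientation: [2.221, 2.221, -0.0]
ft_force: [-1.0, 1.3, 6.2]
width: 57.0
```

```bash
python3 - <<'E'
from h import *
im=imaging.get_image('side')[:,:,::-1]
cv2.imwrite('pics/s12.png',cv2.resize(im[240:310,360:430],None,fx=8,fy=8,interpolation=2))
E
python3 st.py
```

```text
t 10.5 p [ 526.2 -326.9  148.5] yawy 0.0 tilt [ 0.0005 -0.0005] F [-2.1  1.3  5.9] w 57.0 q [-0.57  0.5   1.69 -0.    0.94 -0.57]
```

View pics/s12.png

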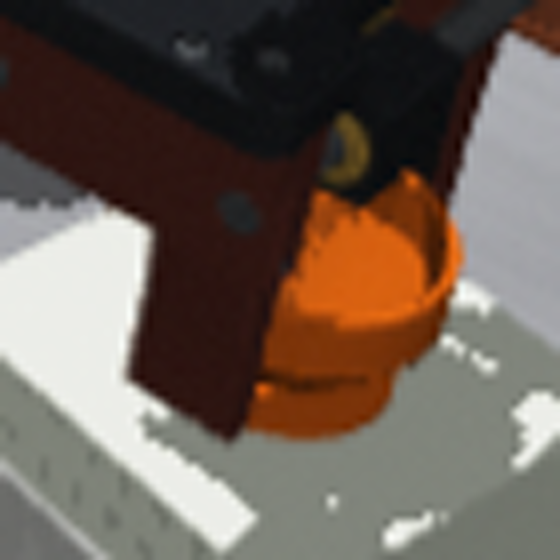

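The flange is down on the top, with 6 N of contact. Now I let go and rise.

Request:
carry_out(
  rows=[
    [[0, 0, 0], [0, 0, 0], 0.5],
    [[0, 0, 0], [0, 0, 0], 0],
    [[0, 0, 0], [0, 0, 0], 0],
    [[0, 0, 0], [0, 0, 0], 0],
    [[0, 0, 0], [0, 0, 0], 0],
    [[0, 0, 0], [0, 0, 0], 0],
    [[0, 0, -0.02], [0, 0, 0], 0],
    [[0, 0, -0.03], [0, 0, 0], 0],
    [[0, 0, -0.04], [0, 0, 0], 0],
    [[0, 0, -0.04], [0, 0, 0], 0],
    [[0, 0, -0.02], [0, 0, 0], 0],
    [[0, 0, 0], [0, 0, 0], 0],
  ],
)

```text
t: 11.5
ee_pos: [528.3, -328.2, 303.7]
orientation: [2.215, 2.215, 0.003]
ft_force: [1.8, -0.4, 0.4]
width: 88.0
```

```bash
python3 st.py; python3 - <<'E'
from h import *
im=imaging.get_image('side')[:,:,::-1]
a=cv2.resize(im[220:310,350:440],None,fx=4.4,fy=4.4,interpolation=2)
b=cv2.resize(imaging.get_image('top')[190:280,390:480,::-1],None,fx=4.4,fy=4.4,interpolation=2)
cv2.imwrite('pics/s13.png',np.hstack([a,b]))
E
python3 st.py 573.4 125.3 250
```

```text
t 11.5 p [ 528.3 -328.2  303.7] yawy 0.0 tilt [ 0.0081 -0.0052] F [ 1.8 -0.4  0.4] w 88.0 q [-0.57  0.34  1.57  0.    1.23 -0.57]
t 11.6 p [ 526.1 -326.7  298.2] yawy 0.0 tilt [ 0.0012 -0.0008] F [ 0.5 -0.1 -0.8] w 87.7 q [-0.57  0.34  1.57  0.    1.23 -0.57]
tool delta mm [452.1  47.2  47.9]
```

View pics/s13.png

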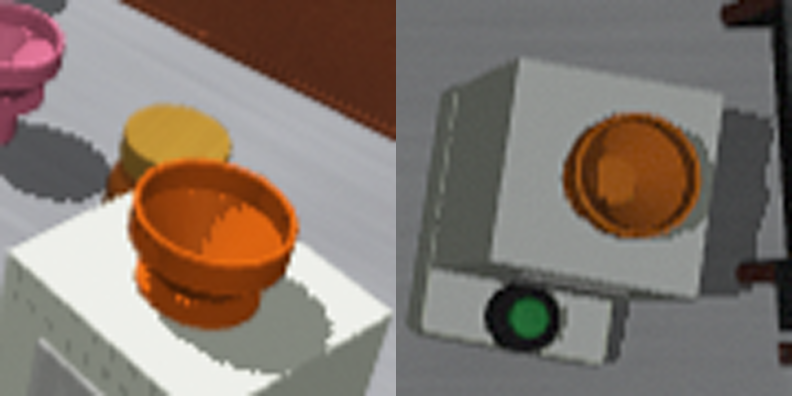

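The funnel stands upright with its flange flat on the top. I'll check it numerically, then go towards the lid.

```bash
python3 - <<'E'
from h import *
t=cam('top'); im=np.ascontiguousarray(imaging.get_image('top')[:,:,::-1]); hsv=cv2.cvtColor(im,cv2.COLOR_BGR2HSV)
m=mask(hsv,[5,150,20],[22,255,255]); o=np.zeros_like(m); o[195:260,410:470]=m[195:260,410:470]
print(rcirc(ray(t,big(o),176.)))
E
```

```text
(array([ 522.87022339, -325.73352431]), np.float64(27.71705765383246), np.float64(0.9427110059020585), 43)
```

Request:
carry_out(
  rows=[
    [[0.035, 0.0044, 0], [0, 0, 0], 0],
    [[0.035, 0.0044, 0], [0, 0, 0], 0],
    [[0.035, 0.0044, 0], [0, 0, 0], 0],
    [[0.035, 0.0044, 0], [0, 0, 0], 0],
    [[0.035, 0.0044, 0], [0, 0, 0], 0],
    [[0.035, 0.0044, 0], [0, 0, 0], 0],
    [[0.035, 0.0044, 0], [0, 0, 0], 0],
    [[0.035, 0.0044, 0], [0, 0, 0], 0],
    [[0.035, 0.0044, 0], [0, 0, 0], 0],
    [[0.035, 0.0044, 0], [0, 0, 0], 0],
    [[0.035, 0.0044, 0], [0, 0, 0], 0],
    [[0, 0, 0], [0, 0, 0], 0],
  ],
)

```text
t: 12.65
ee_pos: [573.7, 63.3, 295.2]
orientation: [-2.214, -2.223, 0.002]
ft_force: [-0.6, 0.6, -0.3]
width: 87.7
```

Request:
carry_out(
  rows=[
    [[0, 0, 0], [0, 0, 0], 0],
    [[0, 0, 0], [0, 0, 0], 0],
  ],
)

```text
t: 12.82
ee_pos: [573.5, 58.0, 295.9]
orientation: [-2.219, -2.221, 0.004]
ft_force: [-0.3, 1.0, -0.1]
width: 88.0
```

```bash
python3 - <<'E'
from h import *
for i in range(2):
    o=readout.get_obs(); im=np.ascontiguousarray(imaging.get_image('wrist')[:,:,::-1]); cv2.imwrite('pics/w14.png',im)
    hsv=cv2.cvtColor(im,cv2.COLOR_BGR2HSV); c=cam('wrist',o); print(o['ee_pos'].round(1))
    m=mask(hsv,[100,120,30],[125,255,255]); m[320:]=0; b=big(m); print(cv2.boundingRect(b),rcirc(ray(c,b,53.)))
    m=mask(hsv,[0,150,60],[8,255,255])|mask(hsv,[172,150,60],[180,255,255]); x,y,w,h=cv2.boundingRect(b); q=np.zeros_like(m);q[y:y+h,x:x+w]=m[y:y+h,x:x+w]
    b=big(q); print(cv2.boundingRect(b),rcirc(ray(c,b,109.)))
E
```

```text
[573.5  58.  295.9]
(228, 48, 112, 117) (array([576.0641564 , 125.84604292]), np.float64(58.69310821274475), np.float64(0.9877214164882702), 322)
(275, 101, 19, 20) (array([576.07312332, 125.9495665 ]), np.float64(8.19907436896626), np.float64(0.8272160418339389), 52)
[573.7  57.4 296.3]
(228, 47, 112, 117) (array([576.13760342, 125.85393958]), np.float64(58.68681278600787), np.float64(0.9664043459782263), 322)
(275, 100, 18, 20) (array([576.09285873, 126.03942846]), np.float64(8.190204094164699), np.float64(0.7232550791511025), 52)
```

View pics/w14.png

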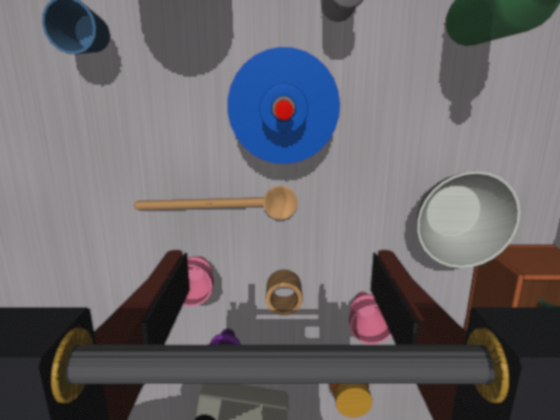

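```bash
python3 - <<'E'
from h import *
t=cam('top'); s=cam('side')
print('bottle base',ray(t,[182,128],0)); print('side base', ray(s,[275,178],0))
A=t[2];
for z in (150,200,250): print(z,ray(t,[166,107],z),ray(s,[276,130],z))
print('crate edge',ray(t,[[52,215],[52,335]],100))
E
python3 st.py 575.5 126 130
```

```text
bottle base [[786.41078882 221.23999776   0.        ]]
side base [[795.40748879 230.6233213    0.        ]]
150 [[784.70342285 222.40392064 150.        ]] [[801.96829496 235.59310354 150.        ]]
200 [[766.63624404 209.7375724  200.        ]] [[718.07179125 147.3383111  200.        ]]
250 [[748.56906524 197.07122416 250.        ]] [[634.17528755  59.08351866 250.        ]]
crate edge [[569.43614928 471.57157605 100.        ]
 [322.42340285 459.5419107  100.        ]]
t 12.92 p [573.9  57.1 296.7] yawy -0.07 tilt [-0.0018 -0.0004] F [ 0.2 -0.2 -0.6] w 87.7 q [ 0.08  0.28  1.67 -0.    1.2   0.08]
tool delta mm [ 69.    1.8 166.6]
```

Request:
carry_out(
  rows=[
    [[0.035, 0.001, 0], [0, 0, 0], 0],
    [[0.034, 0.001, 0], [0, 0, 0], 0],
    [[0, 0, 0.04], [0, 0, 0], 0],
    [[0, 0, 0.04], [0, 0, 0], 0],
    [[0, 0, 0.04], [0, 0, 0], 0],
    [[0, 0, 0.02], [0, 0, 0], 0],
    [[0, 0, 0], [0, 0, 0], 0],
    [[0, 0, 0], [0, 0, 0], 0],
    [[0, 0, 0], [0, 0, 0], 0],
  ],
)

```text
t: 13.67
ee_pos: [577.7, 126.7, 159.2]
orientation: [2.222, 2.219, 0.003]
ft_force: [0.0, 0.3, 0.5]
width: 88.1
```

```bash
cat > wr.py <<'E'
from h import *
import sys
o=readout.get_obs(); im=np.ascontiguousarray(imaging.get_image('wrist')[:,:,::-1]); cv2.imwrite(sys.argv[1],im)
z=float(sys.argv[2]); hsv=cv2.cvtColor(im,cv2.COLOR_BGR2HSV); c=cam('wrist',o); print(o['ee_pos'].round(1),o['ft_force'].round(1))
m=mask(hsv,[0,190,80],[5,255,255])|mask(hsv,[175,190,80],[180,255,255]); b=big(m); print(cv2.boundingRect(b),rcirc(ray(c,b,z)))
E
python3 wr.py pics/w15.png 109; python3 st.py
```

```text
[577.7 126.7 159.2] [0.  0.3 0.5]
(265, 206, 27, 41) (array([576.18836272, 131.79922143]), np.float64(12.61213624742428), np.float64(1.0428440634002616), 44)
t 13.72 p [578.  126.9 159.7] yawy -0.06 tilt [0.0033 0.0006] F [-0.2 -0.   0.3] w 88.0 q [ 0.2   0.45  1.75 -0.    0.93  0.2 ]
```

View pics/w15.png

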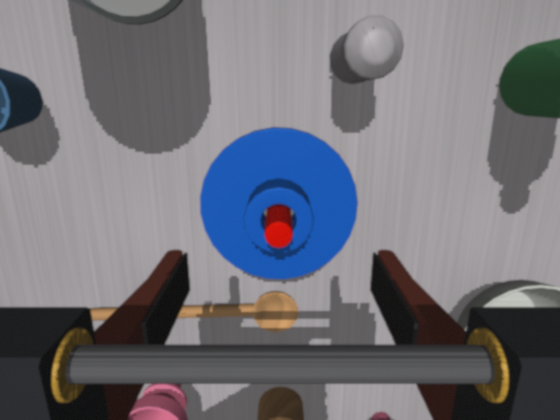

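The post top is at (279,235), in line with the jaw midline (280).

```bash
python3 - <<'E'
from h import *
o=readout.get_obs(); print(ray(cam('wrist',o),[278.5,234],109), o['ee_pos'])
E
sed -i 's/print(o\[/print("t",o["t"],o[/' wr.py
```

```text
[[576.70531027 126.73627789 109.        ]] [577.97888126 126.92405707 159.72140721]
```

Request:
carry_out(
  rows=[
    [[0, 0, 0.025], [0, 0, 0], 0],
    [[0, 0, 0.02], [0, 0, 0], 0],
    [[0, 0, 0], [0, 0, 0], 0],
    [[0, 0, 0], [0, 0, 0], 0],
    [[0, 0, 0], [0, 0, 0], 0],
  ],
)

```text
t: 14.13
ee_pos: [577.7, 127.5, 114.7]
orientation: [2.221, 2.22, 0.004]
ft_force: [0.3, 0.6, 0.7]
width: 87.7
```

```bash
python3 wr.py pics/w16.png 109; python3 st.py 576.3 125.8 86; python3 - <<'E'
from h import *
im=imaging.get_image('side')[:,:,::-1]
cv2.imwrite('pics/s16.png',cv2.resize(im[130:270,170:350],None,fx=4,fy=4,interpolation=2))
E
```

```text
t 14.1333 [577.7 127.5 114.7] [0.3 0.6 0.7]
(262, 229, 33, 54) (array([576.52744038, 132.86654493]), np.float64(13.784688085508522), np.float64(1.0309938729754649), 52)
t 14.18 p [577.8 127.5 114.7] yawy -0.0 tilt [0.0031 0.0006] F [ 0.9 -0.5  0.1] w 87.7 q [ 0.2   0.51  1.78 -0.    0.85  0.2 ]
tool delta mm [-1.7 -1.6 28.7]
```

View pics/w16.png

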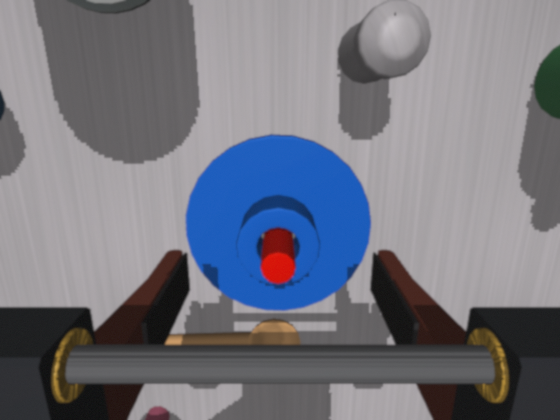

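View pics/s16.png

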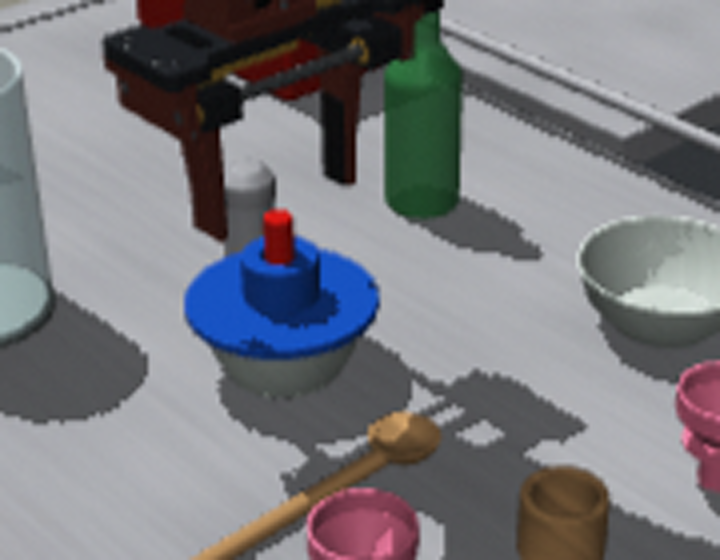

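Post centred. I'm lowering to z≈86, clear of the collar top at 83, and closing.

Request:
carry_out(
  rows=[
    [[-0.001, -0.0005, 0.015], [0, 0, 0], 0],
    [[0, 0, 0.0135], [0, 0, 0], 0],
    [[0, 0, 0], [0, 0, 0], 0],
    [[0, 0, 0], [0, 0, 0], 0],
    [[0, 0, 0], [0, 0, 0], 0],
  ],
)

```text
t: 14.65
ee_pos: [576.6, 126.5, 85.3]
orientation: [2.221, 2.221, 0.002]
ft_force: [-0.0, 0.4, -0.6]
width: 88.0
```

Request:
carry_out(
  rows=[
    [[0, 0, 0], [0, 0, 0], 0.4],
    [[0, 0, 0], [0, 0, 0], 0.7],
    [[0, 0, 0], [0, 0, 0], 1],
    [[0, 0, 0], [0, 0, 0], 1],
    [[0, 0, 0], [0, 0, 0], 1],
    [[0, 0, 0], [0, 0, 0], 1],
    [[0, 0, 0], [0, 0, 0], 1],
    [[0, 0, 0], [0, 0, 0], 1],
    [[0, 0, 0], [0, 0, 0], 1],
    [[0, 0, 0], [0, 0, 0], 1],
  ],
)

```text
t: 15.48
ee_pos: [575.9, 126.3, 84.1]
orientation: [2.221, 2.221, -0.0]
ft_force: [0.0, -0.3, 0.2]
width: 24.8
```

```bash
python3 st.py; python3 - <<'E'
from h import *
im=imaging.get_image('side')[:,:,::-1]; cv2.imwrite('pics/w17.png',imaging.get_image('wrist')[:,:,::-1])
cv2.imwrite('pics/s17.png',cv2.resize(im[130:270,170:350],None,fx=4,fy=4,interpolation=2))
E
```

```text
t 15.48 p [575.9 126.3  84.1] yawy 0.0 tilt [-0. -0.] F [ 0.  -0.3  0.2] w 24.8 q [ 0.2   0.56  1.79 -0.    0.79  0.2 ]
```

View pics/w17.png

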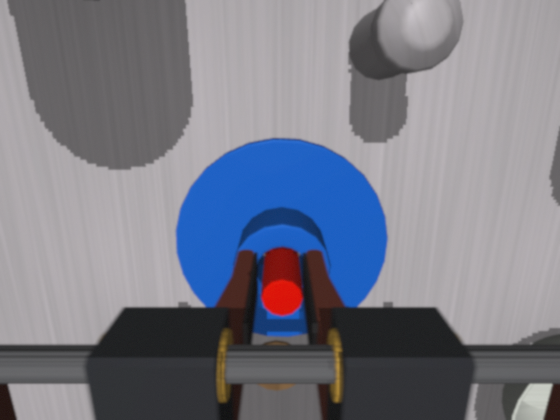

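View pics/s17.png

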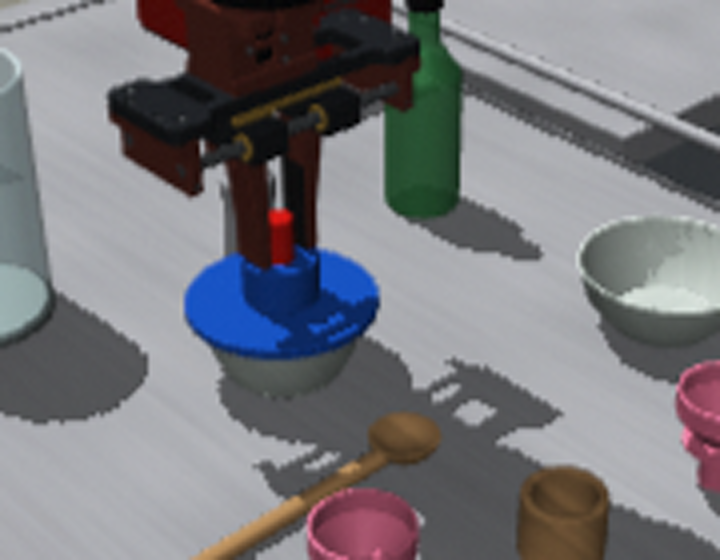

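The fingers are still closing (24.8 mm). I'll raise 1.5 mm for clearance and finish closing.

Request:
carry_out(
  rows=[
    [[0, 0, -0.0015], [0, 0, 0], 0.72],
    [[0, 0, 0], [0, 0, 0], 1],
    [[0, 0, 0], [0, 0, 0], 1],
    [[0, 0, 0], [0, 0, 0], 1],
    [[0, 0, 0], [0, 0, 0], 1],
    [[0, 0, 0], [0, 0, 0], 1],
    [[0, 0, 0], [0, 0, 0], 1],
    [[0, 0, 0], [0, 0, 0], 1],
  ],
)

```text
t: 16.25
ee_pos: [576.0, 126.3, 85.8]
orientation: [2.221, 2.221, 0.0]
ft_force: [-0.4, -0.5, 1.9]
width: 17.0
```

Request:
carry_out(
  rows=[
    [[0, 0, -0.005], [0, 0, 0], 1],
    [[0, 0, -0.01], [0, 0, 0], 1],
    [[0, 0, -0.02], [0, 0, 0], 1],
    [[0, 0, -0.02], [0, 0, 0], 1],
    [[0, 0, -0.01], [0, 0, 0], 1],
    [[0, 0, 0], [0, 0, 0], 1],
    [[0, 0, 0], [0, 0, 0], 1],
  ],
)

```text
t: 16.83
ee_pos: [576.0, 126.4, 151.1]
orientation: [2.221, 2.221, 0.001]
ft_force: [-0.3, 0.7, -2.9]
width: 17.2
```

```bash
python3 st.py; python3 - <<'E'
from h import *
im=imaging.get_image('side')[:,:,::-1]; cv2.imwrite('pics/w18.png',imaging.get_image('wrist')[:,:,::-1])
cv2.imwrite('pics/s18.png',cv2.resize(im[100:270,150:350],None,fx=3.5,fy=3.5,interpolation=2))
E
```

```text
t 16.83 p [576.  126.4 151.1] yawy 0.0 tilt [0.0011 0.0002] F [-0.3  0.7 -2.9] w 17.2 q [0.2  0.46 1.76 0.   0.92 0.2 ]
```

View pics/s18.png

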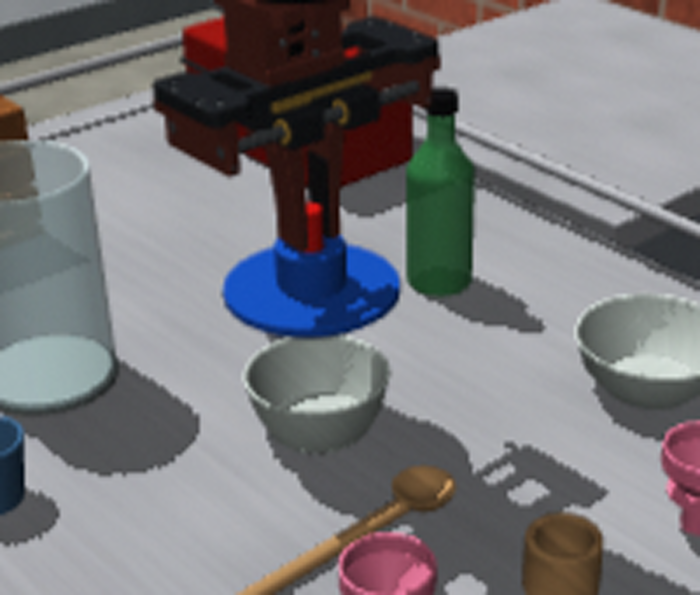

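View pics/w18.png

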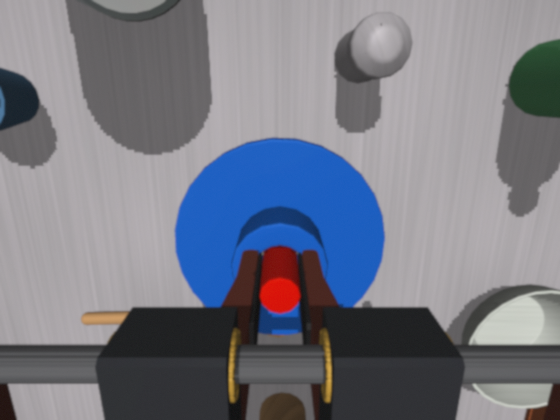

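The double lid is lifted level and nested, and the bowl is empty. I'll raise it and move to where the wrist camera sees the canister rim past the lid.

Request:
carry_out(
  rows=[
    [[0, 0, -0.02], [0, 0, 0], 1],
    [[0, 0, -0.035], [0, 0, 0], 1],
    [[0, 0, -0.035], [0, 0, 0], 1],
    [[0, 0, -0.035], [0, 0, 0], 1],
    [[0, 0, -0.035], [0, 0, 0], 1],
    [[0, 0, -0.035], [0, 0, 0], 1],
    [[0, 0, -0.02], [0, 0, 0], 1],
    [[0.0205, -0.028, 0], [0, 0, 0], 1],
    [[0.0205, -0.028, 0], [0, 0, 0], 1],
    [[0.0205, -0.028, 0], [0, 0, 0], 1],
    [[0.0205, -0.028, 0], [0, 0, 0], 1],
    [[0, 0, 0], [0, 0, 0], 1],
  ],
)

```text
t: 17.93
ee_pos: [459.2, 210.4, 364.3]
orientation: [-2.216, -2.222, 0.005]
ft_force: [0.3, -0.6, -3.7]
width: 17.3
```

Request:
carry_out(
  rows=[
    [[0, 0, 0], [0, 0, 0], 1],
    [[0, 0, 0], [0, 0, 0], 1],
    [[0, 0, 0], [0, 0, 0], 1],
  ],
)

```text
t: 18.18
ee_pos: [464.5, 207.9, 365.1]
orientation: [-2.222, -2.221, 0.001]
ft_force: [-0.1, 0.2, -2.1]
width: 17.1
```

```bash
python3 st.py; python3 - <<'E'
from h import *
o=readout.get_obs(); im=imaging.get_image('wrist')[:,:,::-1]; cv2.imwrite('pics/w19.png',im)
c=cam('wrist',o); a=np.linspace(0,2*np.pi,24)
for r in (52,48): print(proj(c,[463.8,312.7,170]))
E
python3 st.py
```

```text
t 18.18 p [464.5 207.9 365.1] yawy -0.03 tilt [-0.0007 -0.0006] F [-0.1  0.2 -2.1] w 17.1 q [ 0.4   0.11  1.72 -0.    1.32  0.4 ]
[[279.75617763  67.76501859]]
[[279.75617763  67.76501859]]
t 18.23 p [464.6 207.8 365.1] yawy -0.06 tilt [-0.0007 -0.0005] F [-0.4  0.2 -2.5] w 17.3 q [ 0.4   0.11  1.72 -0.    1.32  0.4 ]
```

View pics/w19.png

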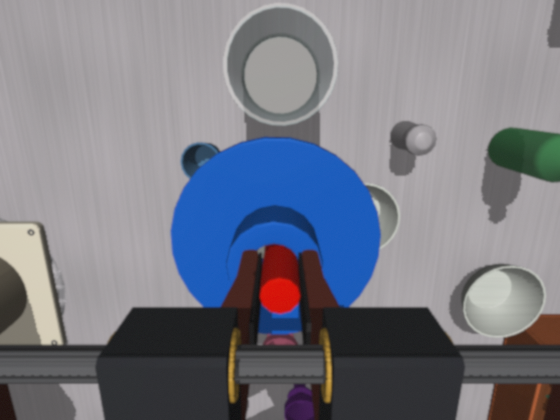

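The canister rim is fully visible, with outer edge columns 223–337 and rows 4–125. I'll fit it.

```bash
python3 - <<'E'
from h import *
im=cv2.imread('pics/w19.png'); g=cv2.cvtColor(im,cv2.COLOR_BGR2GRAY).astype(float)
o=readout.get_obs(); o['ee_pos']=np.array([464.55,207.85,365.1]); o['orientation']=np.pi*np.array([1,1,0])/np.sqrt(2)
c=cam('wrist',o)
cv2.imwrite('pics/w19z.png',cv2.resize(im[0:135,210:350],None,fx=4,fy=4,interpolation=2))
# radial: strongest bright ridge near r 50
P=[];Q=[]
ctr=np.array([463.8,313])
for a in np.radians(np.arange(0,360,5)):
    rs=np.arange(44,58,0.25); X=np.c_[ctr[0]+rs*np.cos(a),ctr[1]+rs*np.sin(a),np.full(len(rs),170)]
    uv=proj(c,X); v=cv2.remap(g.astype(np.float32),uv[:,0].astype(np.float32)[None],uv[:,1].astype(np.float32)[None],1)[0]
    k=np.argmax(v); 
    if uv[k,1]<1: continue
    P.append(X[k]); Q.append((int(np.degrees(a)),rs[k],v[k]))
P=np.array(P); print(rcirc(P)); print([ (q[0],round(q[1],1),int(q[2])) for q in Q][::3])
z=lambda p:(p[0],p[1])
E4=ray(c,[[223,64],[337,64],[280,4],[280,125]],170); print(E4.round(1),circ(E4))
E
```

```text
(array([464.1317774 , 314.02940079]), np.float64(49.96769204686958), np.float64(0.49721731061122654), 71)
[(0, np.float64(50.0), 191), (14, np.float64(50.5), 191), (29, np.float64(51.0), 192), (45, np.float64(51.2), 191), (59, np.float64(51.0), 191), (75, np.float64(50.8), 190), (90, np.float64(51.2), 193), (105, np.float64(50.8), 191), (119, np.float64(51.0), 189), (135, np.float64(50.2), 191), (150, np.float64(50.2), 191), (165, np.float64(49.5), 191), (180, np.float64(50.0), 193), (195, np.float64(49.8), 192), (210, np.float64(49.5), 193), (225, np.float64(49.5), 186), (239, np.float64(49.0), 163), (255, np.float64(48.8), 164), (270, np.float64(48.8), 164), (285, np.float64(48.8), 164), (300, np.float64(49.2), 164), (315, np.float64(49.8), 167), (330, np.float64(49.5), 190), (345, np.float64(49.8), 190)]
[[412.9 316.  170. ]
 [515.5 316.  170. ]
 [464.2 364.3 170. ]
 [464.2 262.3 170. ]] (array([464.18261859, 313.27369862]), np.float64(51.19017108428781), np.float64(0.20338938736270507))
```

View pics/w19z.png

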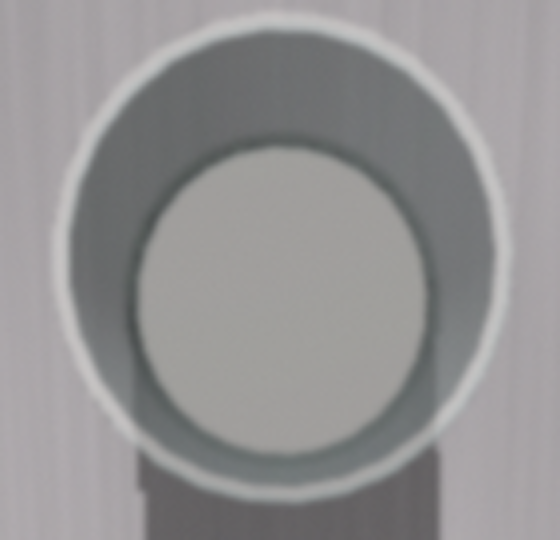

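Rim centre by wrist is (464.1, 314.0), and by bias-corrected top view (463.9, 312.9). Next I measure where the held lid's centre is relative to the tool, through the same camera.

```bash
python3 - <<'E'
from h import *
p=imaging.camera_params('wrist'); K=np.array([[p['fx'],0,p['cx']],[0,p['fy'],p['cy']],[0,0,1.]]); T=p['T_tool_cam']; c=(K,T[:3,:3],T[:3,3])
im=cv2.imread('pics/w19.png'); hsv=cv2.cvtColor(im,cv2.COLOR_BGR2HSV)
m=mask(hsv,[100,120,30],[125,255,255]); m[300:]=0; n,l,s,_=cv2.connectedComponentsWithStats(m); m=((l==l[170,280])*255).astype(np.uint8)
b=big(m); b=b[b[:,1]<285]
for z in (31,32.8,35): 
    P=ray(c,b,z); d=np.hypot(P[:,0],P[:,1]); P=P[d>52]; print(z,rcirc(P))
E
python3 st.py 464.1 314 365
```

```text
31 (array([ 2.26424532, -3.27774496]), np.float64(58.23305687049206), np.float64(0.973273283638413), 337)
32.8 (array([ 1.53040514, -3.30123259]), np.float64(58.77378335716909), np.float64(0.9823106701594639), 337)
35 (array([ 0.63348936, -3.32993969]), np.float64(59.43467128532988), np.float64(0.9933563647961776), 337)
t 18.23 p [464.6 207.8 365.1] yawy -0.06 tilt [-0.0007 -0.0005] F [-0.4  0.2 -2.5] w 17.3 q [ 0.4   0.11  1.72 -0.    1.32  0.4 ]
tool delta mm [ 1.062e+02 -6.000e-01  1.000e-01]
```

The cover has slid about 3 mm sideways within its play on the inner lid; it is still nested. I'll move gently over the canister and down to just above the rim.

Request:
carry_out(
  rows=[
    [[0.006, 0, 0], [0, 0, 0], 1],
    [[0.011, 0, 0], [0, 0, 0], 1],
    [[0.013, 0, 0], [0, 0, 0], 1],
    [[0.014, -0.0005, 0], [0, 0, 0], 1],
    [[0.014, 0, 0], [0, 0, 0], 1],
    [[0.014, 0, 0], [0, 0, 0], 1],
    [[0.013, 0, 0], [0, 0, 0], 1],
    [[0.011, 0, 0], [0, 0, 0], 1],
    [[0.007, 0, 0], [0, 0, 0], 1],
    [[0.003, 0, 0], [0, 0, 0], 1],
    [[0, 0, 0], [0, 0, 0], 1],
    [[0, 0, 0], [0, 0, 0], 1],
  ],
)

```text
t: 19.23
ee_pos: [463.3, 314.2, 365.6]
orientation: [2.221, 2.221, -0.001]
ft_force: [-0.2, -0.5, -2.7]
width: 17.2
```

Request:
carry_out(
  rows=[
    [[0, 0, 0.008], [0, 0, 0], 1],
    [[0, 0, 0.014], [0, 0, 0], 1],
    [[0, 0, 0.016], [0, 0, 0], 1],
    [[0, 0, 0.016], [0, 0, 0], 1],
    [[0, 0, 0.016], [0, 0, 0], 1],
    [[0, 0, 0.016], [0, 0, 0], 1],
    [[0, 0, 0.016], [0, 0, 0], 1],
    [[0, 0, 0.016], [0, 0, 0], 1],
    [[0, 0, 0.012], [0, 0, 0], 1],
    [[0, 0, 0.006], [0, 0, 0], 1],
    [[0, 0, 0], [0, 0, 0], 1],
    [[0, 0, 0], [0, 0, 0], 1],
  ],
)

```text
t: 20.23
ee_pos: [463.6, 314.2, 229.8]
orientation: [2.222, 2.221, 0.0]
ft_force: [-0.3, 0.6, -2.9]
width: 17.6
```

```bash
python3 st.py; python3 - <<'E'
from h import *
im=imaging.get_image('side')[:,:,::-1]; cv2.imwrite('pics/t20.png',cv2.resize(imaging.get_image('top')[200:330,60:210,::-1],None,fx=4,fy=4,interpolation=2))
cv2.imwrite('pics/s20.png',cv2.resize(im[80:230,90:230],None,fx=4,fy=4,interpolation=2))
E
python3 st.py
```

```text
t 20.23 p [463.6 314.2 229.8] yawy -0.02 tilt [0.0001 0.    ] F [-0.3  0.6 -2.9] w 17.6 q [ 0.57  0.32  1.77 -0.    1.05  0.57]
t 20.33 p [464.  314.6 230.6] yawy -0.01 tilt [0.0014 0.0009] F [-0.7  0.5 -2.7] w 17.1 q [ 0.57  0.32  1.77 -0.    1.05  0.57]
```

View pics/s20.png

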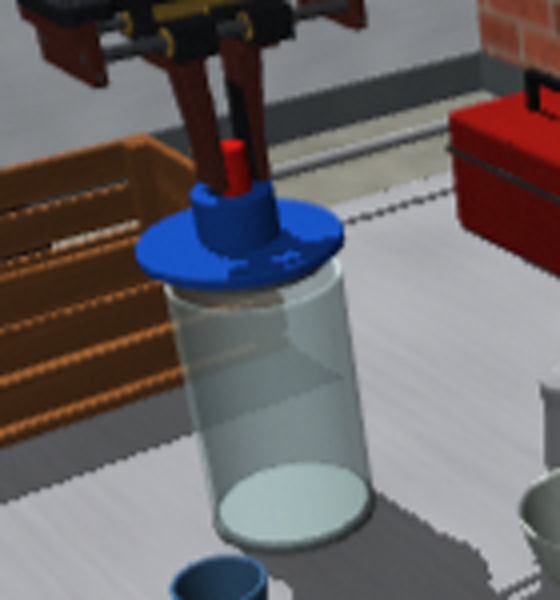

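View pics/t20.png

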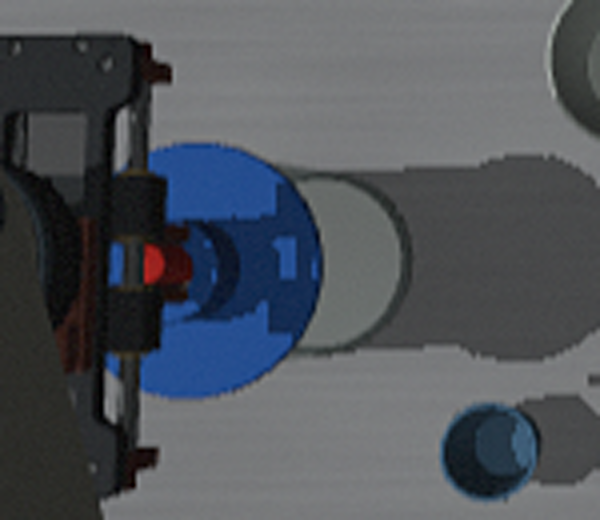

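Lid sits level over the canister. I lower in small steps while watching forces.

Request:
carry_out(
  rows=[
    [[-0.0005, 0, 0.003], [0, 0, 0], 1],
    [[0, 0, 0.003], [0, 0, 0], 1],
    [[0, 0, 0.003], [0, 0, 0], 1],
    [[0, 0, 0.002], [0, 0, 0], 1],
    [[0, 0, 0], [0, 0, 0], 1],
    [[0, 0, 0], [0, 0, 0], 1],
  ],
)

```text
t: 20.83
ee_pos: [463.3, 313.8, 218.5]
orientation: [-2.221, -2.221, 0.001]
ft_force: [0.1, -0.1, -1.9]
width: 17.5
```

Request:
carry_out(
  rows=[
    [[0, 0, 0.002], [0, 0, 0], 1],
    [[0, 0, 0.002], [0, 0, 0], 1],
    [[0, 0, 0], [0, 0, 0], 1],
  ],
)

```text
t: 21.08
ee_pos: [463.2, 313.7, 214.2]
orientation: [-2.221, -2.221, 0.001]
ft_force: [0.1, -0.5, -2.8]
width: 17.2
```

```bash
python3 st.py; python3 - <<'E'
from h import *
im=imaging.get_image('side')[:,:,::-1]
cv2.imwrite('pics/s21.png',cv2.resize(im[110:190,110:200],None,fx=7,fy=7,interpolation=2))
E
python3 st.py
```

```text
t 21.08 p [463.2 313.7 214.2] yawy 0.0 tilt [-0.0005 -0.0004] F [ 0.1 -0.5 -2.8] w 17.2 q [ 0.57  0.34  1.78 -0.    1.02  0.57]
t 21.13 p [463.3 313.8 214.4] yawy 0.0 tilt [-0.0004 -0.0002] F [-0.4 -0.7 -3.1] w 17.2 q [0.57 0.34 1.78 0.   1.02 0.57]
```

View pics/s21.png

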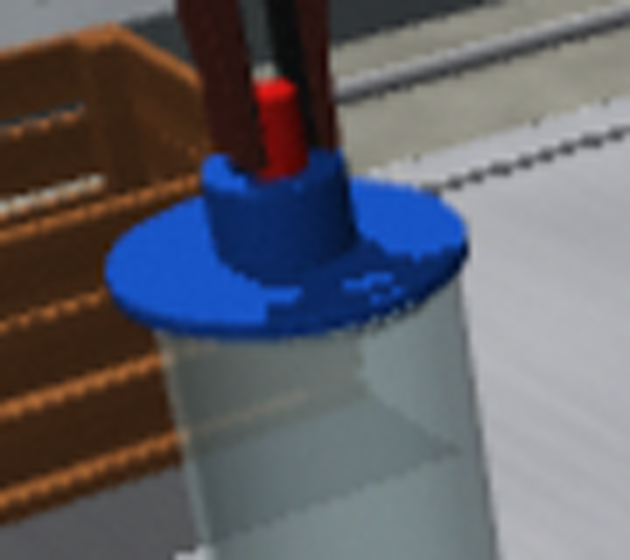

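The plug is in the mouth with no contact force. I continue in 1 mm steps.

Request:
carry_out(
  rows=[
    [[0, 0, 0.001], [0, 0, 0], 1],
    [[0, 0, 0.001], [0, 0, 0], 1],
    [[0, 0, 0], [0, 0, 0], 1],
  ],
)

```text
t: 21.38
ee_pos: [463.3, 313.8, 212.5]
orientation: [-2.221, -2.221, 0.0]
ft_force: [0.4, 0.0, -2.7]
width: 17.6
```

Request:
carry_out(
  rows=[
    [[0, 0, 0.001], [0, 0, 0], 1],
    [[0, 0, 0], [0, 0, 0], 1],
  ],
)

```text
t: 21.55
ee_pos: [463.4, 313.8, 211.6]
orientation: [-2.221, -2.221, 0.0]
ft_force: [0.1, 0.0, -2.1]
width: 17.4
```

Request:
carry_out(
  rows=[
    [[0, 0, 0.0005], [0, 0, 0], 1],
    [[0, 0, 0], [0, 0, 0], 1],
  ],
)

```text
t: 21.72
ee_pos: [463.5, 313.8, 211.3]
orientation: [2.221, 2.221, 0.0]
ft_force: [-0.5, -0.6, -2.2]
width: 17.1
```

Request:
carry_out(
  rows=[
    [[0, 0, 0.0007], [0, 0, 0], 1],
    [[0, 0, 0], [0, 0, 0], 1],
  ],
)

```text
t: 21.88
ee_pos: [463.7, 313.8, 210.9]
orientation: [2.221, 2.221, 0.001]
ft_force: [-0.6, -1.9, 2.2]
width: 17.3
```

Request:
carry_out(
  rows=[
    [[0, 0, 0.0007], [0, 0, 0], 1],
    [[0, 0, 0], [0, 0, 0], 1],
  ],
)

```text
t: 22.05
ee_pos: [463.7, 313.8, 210.7]
orientation: [2.221, 2.221, 0.001]
ft_force: [-1.2, -1.7, 6.9]
width: 17.5
```

The lid is home (about 9 N of contact, lid height about 170). I let go and rise.

Request:
carry_out(
  rows=[
    [[0, 0, 0], [0, 0, 0], 1],
    [[0, 0, -0.0005], [0, 0, 0], 0.6],
    [[0, 0, 0], [0, 0, 0], 0.3],
    [[0, 0, 0], [0, 0, 0], 0],
    [[0, 0, 0], [0, 0, 0], 0],
    [[0, 0, 0], [0, 0, 0], 0],
    [[0, 0, 0], [0, 0, 0], 0],
    [[0, 0, 0], [0, 0, 0], 0],
    [[0, 0, 0], [0, 0, 0], 0],
    [[0, 0, 0], [0, 0, 0], 0],
    [[0, 0, 0], [0, 0, 0], 0],
  ],
)

```text
t: 22.97
ee_pos: [463.4, 313.8, 210.3]
orientation: [2.221, 2.221, 0.0]
ft_force: [0.6, 0.6, -0.3]
width: 80.7
```

```bash
python3 st.py; python3 - <<'E'
from h import *
im=imaging.get_image('side')[:,:,::-1]; cv2.imwrite('pics/w22.png',imaging.get_image('wrist')[:,:,::-1])
cv2.imwrite('pics/s22.png',cv2.resize(im[70:230,90:220],None,fx=4,fy=4,interpolation=2))
E
python3 st.py
```

```text
t 22.97 p [463.4 313.8 210.3] yawy 0.0 tilt [ 0. -0.] F [ 0.6  0.6 -0.3] w 80.7 q [ 0.57  0.34  1.79 -0.    1.01  0.57]
t 23.07 p [463.4 313.8 210.3] yawy 0.0 tilt [ 0. -0.] F [-0.7 -0.6  0.4] w 86.8 q [ 0.57  0.34  1.79 -0.    1.01  0.57]
```

View pics/w22.png

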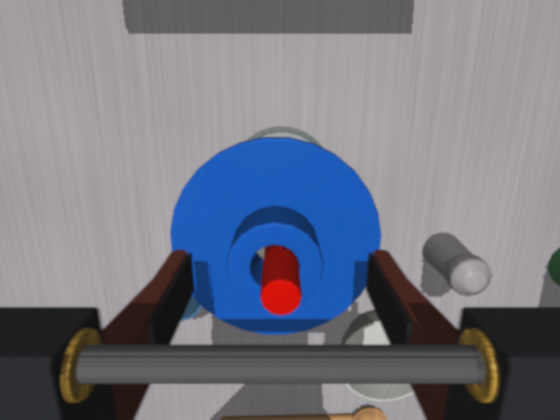

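View pics/s22.png

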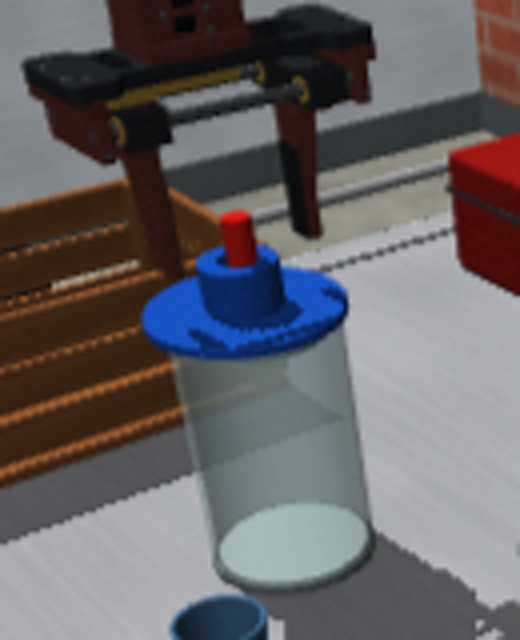

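Both lids sit nested and level on the canister, the post at col 281 and the collar at col 276 (3 mm off within its play). Keeping the tool on the post axis will centre the collar around it as the jaws close, so I go down and close in stages.

Request:
carry_out(
  rows=[
    [[0, 0, 0.008], [0, 0, 0], 0],
    [[0, 0, 0.008], [0, 0, 0], 0],
    [[0, 0, 0.008], [0, 0, 0], 0],
    [[0, 0, 0.004], [0, 0, 0], 0],
    [[0, 0, 0], [0, 0, 0], 0],
    [[0, 0, 0], [0, 0, 0], 0],
    [[0, 0, 0], [0, 0, 0], 0],
  ],
)

```text
t: 23.65
ee_pos: [463.5, 313.9, 182.3]
orientation: [-2.221, -2.221, -0.0]
ft_force: [-0.1, 0.4, -0.1]
width: 87.8
```

Request:
carry_out(
  rows=[
    [[0, 0, 0], [0, 0, 0], 0.2],
    [[0, 0, 0], [0, 0, 0], 0.3],
    [[0, 0, 0], [0, 0, 0], 0.33],
    [[0, 0, 0], [0, 0, 0], 0.35],
    [[0, 0, 0], [0, 0, 0], 0.36],
    [[0, 0, 0], [0, 0, 0], 0.36],
    [[0, 0, 0], [0, 0, 0], 0.36],
    [[0, 0, 0], [0, 0, 0], 0.36],
  ],
)

```text
t: 24.32
ee_pos: [463.4, 313.8, 182.3]
orientation: [2.221, 2.221, -0.0]
ft_force: [0.9, -0.0, 0.3]
width: 56.6
```

```bash
python3 st.py; python3 - <<'E'
from h import *
im=imaging.get_image('side')[:,:,::-1]; cv2.imwrite('pics/w23.png',imaging.get_image('wrist')[:,:,::-1])
cv2.imwrite('pics/s23.png',cv2.resize(im[70:230,90:220],None,fx=4,fy=4,interpolation=2))
E
python3 st.py
```

```text
t 24.32 p [463.4 313.8 182.3] yawy 0.0 tilt [-0. -0.] F [ 0.9 -0.   0.3] w 56.6 q [ 0.57  0.38  1.81 -0.    0.95  0.57]
t 24.42 p [463.4 313.8 182.3] yawy -0.0 tilt [-0. -0.] F [ 0.2 -0.2  0.2] w 56.1 q [ 0.57  0.38  1.81 -0.    0.95  0.57]
```

View pics/w23.png

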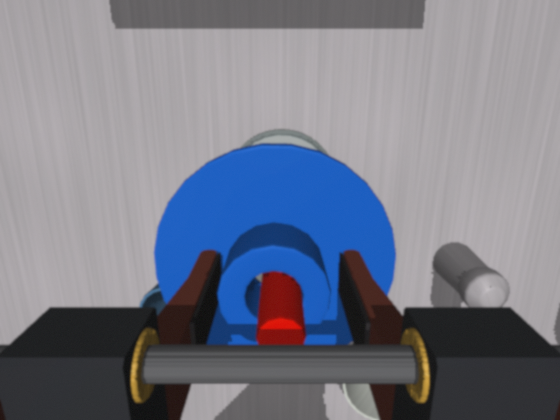

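View pics/s23.png

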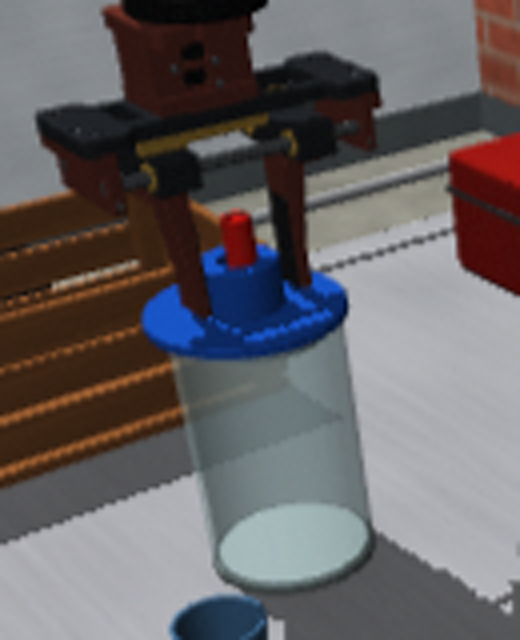

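The jaws straddle the collar; I close slowly and then fully.

Request:
carry_out(
  rows=[
    [[0, 0, 0], [0, 0, 0], 0.38],
    [[0, 0, 0], [0, 0, 0], 0.39],
    [[0, 0, 0], [0, 0, 0], 0.4],
    [[0, 0, 0], [0, 0, 0], 0.41],
    [[0, 0, 0], [0, 0, 0], 0.42],
    [[0, 0, 0], [0, 0, 0], 0.43],
    [[0, 0, 0], [0, 0, 0], 0.44],
    [[0, 0, 0], [0, 0, 0], 0.45],
    [[0, 0, 0], [0, 0, 0], 0.45],
  ],
)

```text
t: 25.17
ee_pos: [463.4, 313.8, 182.3]
orientation: [2.221, 2.222, -0.0]
ft_force: [-0.4, 0.6, -0.0]
width: 48.7
```

Request:
carry_out(
  rows=[
    [[0, 0, 0], [0, 0, 0], 1],
    [[0, 0, 0], [0, 0, 0], 1],
    [[0, 0, 0], [0, 0, 0], 1],
    [[0, 0, 0], [0, 0, 0], 1],
    [[0, 0, 0], [0, 0, 0], 1],
    [[0, 0, 0], [0, 0, 0], 1],
  ],
)

```text
t: 25.67
ee_pos: [463.4, 313.8, 182.3]
orientation: [2.221, 2.221, 0.0]
ft_force: [-0.1, 0.6, 0.9]
width: 48.6
```

```bash
python3 st.py; python3 - <<'E'
from h import *
im=imaging.get_image('side')[:,:,::-1]; cv2.imwrite('pics/w24.png',imaging.get_image('wrist')[:,:,::-1])
E
python3 st.py
```

```text
t 25.67 p [463.4 313.8 182.3] yawy 0.0 tilt [0.0001 0.    ] F [-0.1  0.6  0.9] w 48.6 q [ 0.57  0.38  1.81 -0.    0.95  0.57]
t 25.77 p [463.4 313.8 182.3] yawy -0.0 tilt [ 0.0001 -0.    ] F [-0.9  0.2 -0.5] w 48.4 q [ 0.57  0.38  1.81 -0.    0.95  0.57]
```

View pics/w24.png

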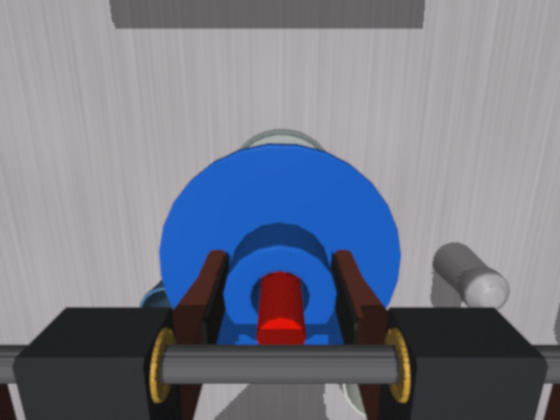

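The collar is gripped (48.5 mm), with the post centred between the fingers. I lift straight up slowly.

Request:
carry_out(
  rows=[
    [[0, 0, -0.002], [0, 0, 0], 1],
    [[0, 0, -0.004], [0, 0, 0], 1],
    [[0, 0, -0.006], [0, 0, 0], 1],
    [[0, 0, -0.008], [0, 0, 0], 1],
    [[0, 0, -0.009], [0, 0, 0], 1],
    [[0, 0, -0.01], [0, 0, 0], 1],
    [[0, 0, -0.01], [0, 0, 0], 1],
    [[0, 0, -0.01], [0, 0, 0], 1],
    [[0, 0, -0.009], [0, 0, 0], 1],
    [[0, 0, -0.007], [0, 0, 0], 1],
    [[0, 0, -0.004], [0, 0, 0], 1],
    [[0, 0, -0.002], [0, 0, 0], 1],
  ],
)

```text
t: 26.77
ee_pos: [463.6, 314.0, 264.1]
orientation: [2.221, 2.221, 0.002]
ft_force: [0.3, 0.1, -1.7]
width: 48.8
```

Request:
carry_out(
  rows=[
    [[0, 0, 0], [0, 0, 0], 1],
    [[0, 0, 0], [0, 0, 0], 1],
    [[0, 0, 0], [0, 0, 0], 1],
    [[0, 0, 0], [0, 0, 0], 1],
    [[0, 0, 0], [0, 0, 0], 1],
    [[0, 0, 0], [0, 0, 0], 1],
  ],
)

```text
t: 27.27
ee_pos: [463.3, 313.8, 263.0]
orientation: [-2.221, -2.221, 0.001]
ft_force: [0.6, 0.0, -1.1]
width: 48.6
```

```bash
python3 st.py; python3 - <<'E'
from h import *
im=imaging.get_image('side')[:,:,::-1]; cv2.imwrite('pics/t25.png',imaging.get_image('top')[:,:,::-1])
cv2.imwrite('pics/s25full.png',im)
cv2.imwrite('pics/s25.png',cv2.resize(im[50:230,90:220],None,fx=3.3,fy=3.3,interpolation=2))
E
python3 st.py
```

```text
t 27.27 p [463.3 313.8 263. ] yawy 0.0 tilt [-0.0005 -0.0003] F [ 0.6  0.  -1.1] w 48.6 q [0.57 0.28 1.74 0.   1.12 0.57]
t 27.37 p [463.4 313.8 263.1] yawy 0.0 tilt [-0.0003 -0.0002] F [-0.4 -0.4 -1.7] w 48.6 q [ 0.57  0.28  1.74 -0.    1.12  0.57]
```

View pics/s25.png

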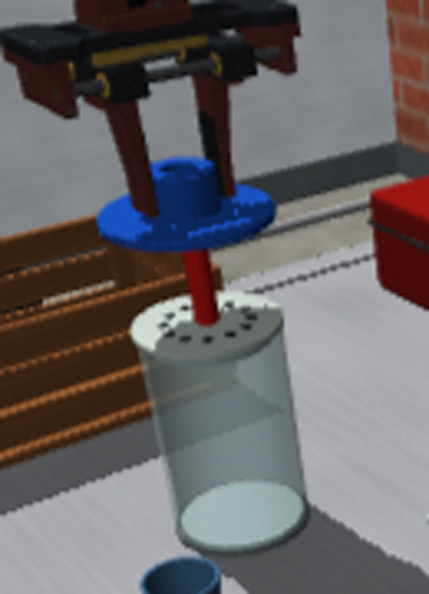

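View pics/t25.png

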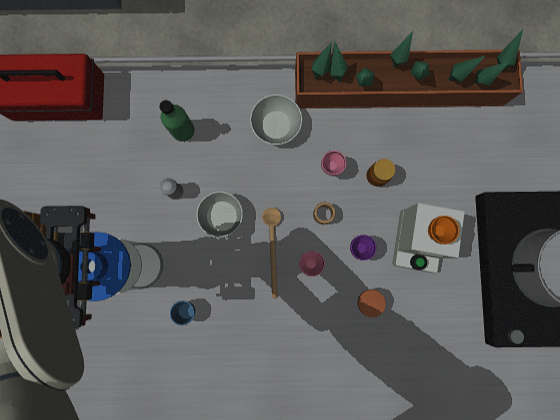

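The cover is held level, about 81 mm up. The inner lid is home on the canister with its post free, the funnel is seated and the bystanders are unmoved. One last numeric check, then I hand in.

```bash
python3 - <<'E'
from h import *
from workcell import close_job
a=cv2.imread('pics/side0.png'); b=cv2.imread('pics/s25full.png')
# canister base patch shift
t=cv2.matchTemplate(b[180:230,130:200],a[190:222,140:190],cv2.TM_CCOEFF_NORMED); print('canister base shift px',np.array(cv2.minMaxLoc(t)[3])-[10,10],t.max())
c=cam('top'); im=cv2.imread('pics/t25.png'); hsv=cv2.cvtColor(im,cv2.COLOR_BGR2HSV)
m=mask(hsv,[5,150,20],[22,255,255]); o=np.zeros_like(m); o[195:260,410:470]=m[195:260,410:470]
print('funnel',rcirc(ray(c,big(o),176.)))
o=readout.get_obs(); print(o['width'],o['ee_pos'].round(1),o['qvel'].round(3))
print(close_job())
E
```

```text
canister base shift px [0 0] 0.99972075
funnel (array([ 522.60083938, -325.96787953]), np.float64(27.55821630338969), np.float64(0.9412654059228984), 44)
48.578680098153654 [463.4 313.8 263.1] [-0.    -0.    -0.002 -0.     0.001  0.001]
the job is handed in; nothing more can be done
None
```

The whole sequence is done and the job is handed in at about 27 s of the 72 s allowed; no verdict was reported. I seated the orange funnel in the feeder and let go. I then carried the double lid by its red post, lowered it onto the canister until it sat home, and released it. Last, I took the blue cover by its collar and lifted it straight up, and the arm is still holding it.

What the last checks showed:
- **Funnel:** it stands upright in the hole. The top view puts its centre about 2 mm from the hole's measured centre, against the 7 mm limit.
- **Lid:** it touched down at a lid height of about 170 mm with about 9 N of contact. The side view shows the inner lid flat on the rim after the cover came off.
- **Canister:** the side view shows no shift of its base (0 px).
- **Bystanders:** by eye they are where they started in the top view. I did not measure them.
- **Cover:** it is held at 48.6 mm opening, level and still. It is about 81 mm above where it sat, clear of the post.

Two things disagreed or shifted along the way:
- **Camera bias:** the top camera read about 2.5 mm lower in x than the wrist camera. I trusted the wrist camera because it matched the gripper position when the lid's post was gripped.
- **Cover slip:** the cover slid about 3 mm within its play on the inner lid during the carry. It stayed nested, and the grip on the collar centred it again before lifting.

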